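# Put away a stack of clamping parts

### The job

Take the stack apart from the top down: stand the collet sleeve in the round dish and lay the T-bolt in the open-ended wooden trough, then lay the strap clamp in the long steel tray, each fully down on the floor of its place. Last of all lean the wooden board at a slant against the upright of the angle plate, its foot on the plate's base close behind the front lip so that it cannot slide. Do not disturb the loose spring collet and T-nut at the back.

Things in the scene. Friction and masses are not known exactly. Their poses are not given: they have to be found in the camera images.
- board: Loose light wooden board 250 x 64 x 16 mm (x, y, z), bottom of the stack, flat on the bench at the start. Origin at its middle (8 mm above its underside), x along its length; its two ends and faces are alike. About 0.25 kg.
- clamp: Loose dark steel strap clamp 190 x 44 x 30 mm (x, y, z), lies lengthways on the board. Origin at the centre of its underside, x along its length; solid at the -x end, an 18 mm slot between two prongs from about x = -45 mm to the +x end. Can be gripped across its 44 mm width at the middle. About 0.6 kg.
- sleeve: Loose grey hollow round collet sleeve, 45 mm across, 36 mm tall, upright on the solid (-x) end of the clamp. Origin at the centre of its underside, z up its axis. About 0.18 kg.
- bolt: Loose grey T-bolt 130 x 45 x 45 mm, about 0.4 kg, lengthways on the clamp beyond the sleeve. Origin at the centre of its underside, x along its length: square head at x = -65 to -35 mm, 19 mm rod with axis at z = 22.5 mm, 45 mm washer at x = 29 to 34, rod end at +65. Balances near x = -25; grip the rod between head and washer, about x = -20. Either way round in the trough is right.
- dish: Fixed low round aluminium dish, place of the sleeve: 73 mm outside, 66 mm inside, floor 3 mm above the bench, rim 9 mm above the bench. Origin at the centre of its underside.
- trough: Fixed low wooden trough, place of the T-bolt: 170 mm long (x) with open ends, 86 mm wide over its two side rails, 66 mm between them, floor 3 mm above the bench, rails 9 mm. Origin at the centre of its underside, x along the trough.
- clamp_tray: Fixed low steel tray with a rim all round, place of the clamp: 220 x 70 mm outside (x, y), 212 x 62 mm inside, floor 3 mm above the bench, rim 9 mm. Origin at the centre of its underside, x along its length. Either way round is right for the clamp.
- stand: Fixed grey angle plate. Origin: centre of the underside of its 250 x 120 x 10 mm base (x, y, z). +x points from the front lip (robot side) to the upright. Lip: inner face at x = -112.5, top at z = 32. Upright: front face at x = +95.5, top at z = 200. Both 120 wide. Base top: z = 10. Board, lengthways in x with its high end at the upright, leans at about 38 to 55 degrees to the bench.
- collet: Loose tapered spring collet, 33 mm across, 46 mm tall, standing at the back of the work. Bystander, to be left alone. Origin at the centre of its underside.
- nut: Loose small T-nut, 28 x 28 x 18 mm, at the back of the work. Bystander, to be left alone. Origin at the centre of its underside.
There are look-alikes about, which are no part of the job. Leave any green or red look-alike of the sleeve alone.

How it is judged:
By the outcome, as a careful person would: the job done as asked, in the order asked, and still so for the second after the job is handed in, with the robot touching nothing.
It also fails if it takes over 120 s, if anything falls off the work surface, if the arm or the gripper's body presses on something with over 40 N, if the wrist force passes 120 N, or if a joint passes its speed limit or range.

### The arm

A 7-joint arm with a two-finger parallel gripper is mounted at the origin on a cart in front of the work surface, level with it; the furniture and walls round the work are solid. World frame = base frame: x ahead of the robot, y to its left, z up, the work surface at z = 0. Lengths are in m, angles in rad, forces in N, time in s.
With the tool pointing down it reaches from about 0.4 to 0.85 m from the base axis. Payload 4.4 kg.
Tool frame: the origin (TCP) lies midway between the tips of the shut fingers; the grasp point (between the pads) lies 19 mm behind it (robot.hold_point_z is the distance from the TCP to the grasp point, in m); z points along the fingers, y is the line along which they close (so a half turn about z gives the same grasp; the last joint's range is limited). The gripper opens to 94 mm and grips with 3 to 60 N. Pads are 16 mm wide; open, the fingers measure 119 mm over their backs; the gripper's body (75 mm by 177 mm) begins 78 mm behind the grasp point.
Start: joints at [1.145, 0.628, 0.038, 1.517, -0.027, 0.996, -0.02], TCP at [0.229, -0.608, 0.205] pointing down, gripper open.
Joint ranges: [-3.06, 3.06], [-0.37, 2.12], [-1.25, 1.32], [0.18, 2.47], [-1.1, 4.24], [0.23, 1.98], [-2.94, 2.94]. Speed limits (rad/s): [2.57, 2.57, 3.14, 3.14, 3.14, 3.14, 3.14].

### API

Orientations are given as a unit quaternion [w, x, y, z].
In Python, from rig import robot gives the robot as it stands. The module is installed in compiled form; this text tells all that it offers.
- The arm moves only by the shell command python3 -m inch 'ROWS' [FORCE]. ROWS is a JSON object whose one key "motion" holds a list that holds one entry, the list of rows, each a list of 7 numbers: the shift along the tool's x, y, z in units of 50 mm (1.0 is 50 mm), then the turn, a rotation vector about the tool's x, y, z in units of 5 degrees (1.0 is 5 degrees), then the closure, from 0 (fully open) to 1 (shut). A call has exactly 5 rows; each row shifts and turns the commanded pose from where the row before left it, along the tool's axes as they then stand; what a row does not reach is not made up. A row lasts 1/10 s, in which the tool goes at most 50 mm and 8.59 degrees, less where a joint would pass 70% of its speed; a pose out of reach is approached as far as the arm can. A call is refused whole if a number of a shift passes 1 or a number of a turn 1, either way. A call with a gripper value outside its range is refused whole. The fingers move at their own pace and stop on an object; FORCE is the grip in N (left out, the last holds). Time passes only in rows, so rows that do not move let the fingers close, or fill a call up. It gives the time, the measured TCP pose, the force, the opening and the grip force at its end, in the units of the state.
- robot.read_state(): the state, without advancing time (a new reading comes with each control period).
- robot.snapshot(name): name is "side" or "top"; returns a dict with "pixels" (420x560x3 uint8, red, green, blue), "mtx" (3x3 intrinsics, pixels), "position" and "rotation" of the camera in the world. Camera axes: x right, y down, z forward; pixel columns grow to the right and rows downward; lengths in m; the calibration is good to about 2 mm. A picture is of the moment at which its call begins. There is no depth.
- robot.close_job(): hands the job in; it is judged then, once.
The state is a dict: "clock": time; "joints": joint angles; "qvel": joint speeds; "joint_efforts": joint torques, N m; "tool_pos": TCP position; "tool_rot": TCP orientation; "contact_force": force on the tool from outside, world axes, zero at the start; "wrist_torque": the same for the moment, N m; "gripper_width": finger opening in m; "grasp_force": force on a finger pad.
Only numpy, scipy, OpenCV 4.12 (cv2) and the standard library are available. Lean on these libraries where they do the work, as an engineer would, in place of code of your own. Each camera call takes 0.05 s, during which the arm holds its last target. There are 200 camera calls.

## Working session

There is one attempt and no reset: what is moved stays moved. The work goes in short steps, Python scripts to look and compute and a shell command to move; the robot and the scene stay as the last step left them, time stands still between calls to the robot, and variables do not carry over. Pictures are saved under pics/ and viewed, at most 14 in all, crops included, and the job is handed in when it is done.

```bash
mkdir -p pics; cat > h.py <<'E'
import numpy as np, cv2, json
from rig import robot
from scipy.spatial.transform import Rotation as R
def snap(n,f=None):
    s=robot.snapshot(n)
    if f: cv2.imwrite('pics/'+f,cv2.cvtColor(s['pixels'],cv2.COLOR_RGB2BGR))
    return s
def ray(s,uv,z):
    K=np.array(s['mtx']);p=np.array(s['position']);M=np.array(s['rotation'])
    if M.size==4: M=R.from_quat(np.roll(M.ravel(),-1)).as_matrix()
    d=M@np.linalg.inv(K)@np.array([uv[0],uv[1],1.0])
    return p+d*(z-p[2])/d[2]
def proj(s,P):
    K=np.array(s['mtx']);p=np.array(s['position']);M=np.array(s['rotation'])
    if M.size==4: M=R.from_quat(np.roll(M.ravel(),-1)).as_matrix()
    q=K@M.T@(np.array(P)-p); return q[:2]/q[2]
def Rt(st): return R.from_quat(np.roll(st['tool_rot'],-1))
E
python3 - <<'E'
from h import *
for n in('top','side'):
    s=snap(n,n+'0.png'); np.set_printoptions(precision=4,suppress=True)
    print(n,s['mtx'],s['position'],s['rotation'])
st=robot.read_state(); print(st, Rt(st).as_matrix(), robot.hold_point_z)
E
```

```text
top [[463.6827   0.     283.104 ]
 [  0.     463.6827 205.7808]
 [  0.       0.       1.    ]] [0.4671 0.0148 1.2558] [-0.0124  0.7153 -0.6981  0.0292]
side [[379.9378   0.     275.0026]
 [  0.     379.9378 213.2601]
 [  0.       0.       1.    ]] [ 0.4895 -0.7769  0.4794] [-0.5072  0.8616 -0.0167  0.0081]
{'clock': 0.1, 'joints': array([ 1.1452,  0.6293,  0.0385,  1.5183, -0.027 ,  0.9963, -0.02  ]), 'qvel': array([ 0.0012, -0.0012,  0.0006, -0.004 ,  0.    , -0.0013,  0.0001]), 'joint_efforts': array([  0.004 , -55.079 ,   1.1478, -18.7118,  -0.0521,   0.0192,
         0.0001]), 'tool_pos': array([ 0.2287, -0.6078,  0.2046]), 'tool_rot': array([-0.0008,  0.9839,  0.1789, -0.0002]), 'contact_force': array([ 0.3108, -0.0699, -0.4294]), 'wrist_torque': array([-0.0142, -0.0604,  0.0215]), 'grasp_force': 0.0, 'gripper_width': 0.09388802157390143} [[ 0.936   0.3521 -0.0006]
 [ 0.3521 -0.936   0.0016]
 [-0.     -0.0017 -1.    ]] 0.0188
```

View pics/top0.png

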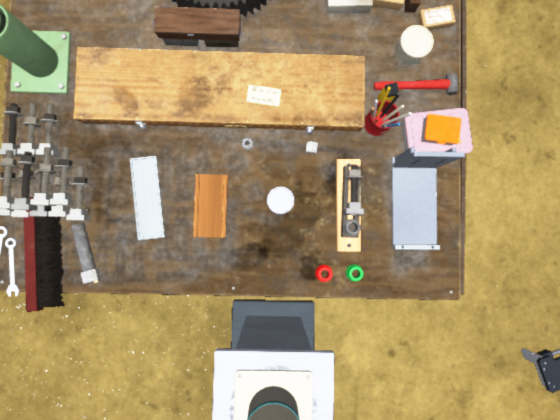

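View pics/side0.png

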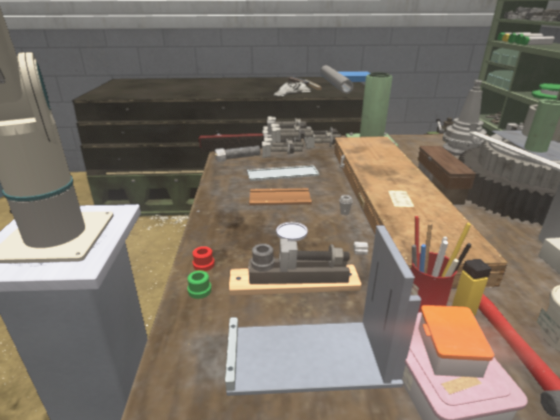

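Candidates in the top view for the sleeve: the grey ring at (352,228) on the stack, the red ring at (324,273) and the green ring at (355,273). By the description it is the grey one on the clamp's near end. The round disc at (280,200) is the dish, the orange-brown strip at (210,206) the trough, the pale strip at (147,198) the tray, and the angle plate is at (415,203). Next is a close crop to check the choice.

```bash
python3 - <<'E'
from h import *
a=cv2.imread('pics/top0.png');b=cv2.imread('pics/side0.png')
c=cv2.resize(a[145:285,310:460],None,fx=4,fy=4,interpolation=cv2.INTER_CUBIC)
cv2.imwrite('pics/c1.png',c)
d=cv2.resize(b[170:310,180:380],None,fx=4,fy=4,interpolation=cv2.INTER_CUBIC)
cv2.imwrite('pics/c2.png',d)
e=cv2.resize(a[140:250,115:315],None,fx=4,fy=4,interpolation=cv2.INTER_CUBIC)
cv2.imwrite('pics/c3.png',e)
E
```

```text
(no output)
```

View pics/c1.png

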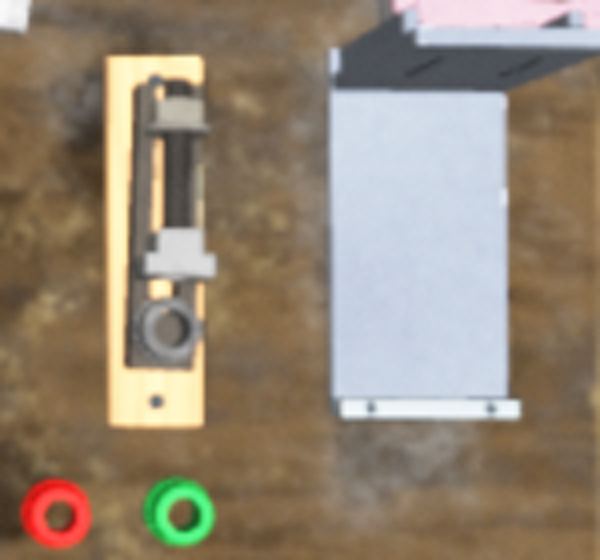

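View pics/c2.png

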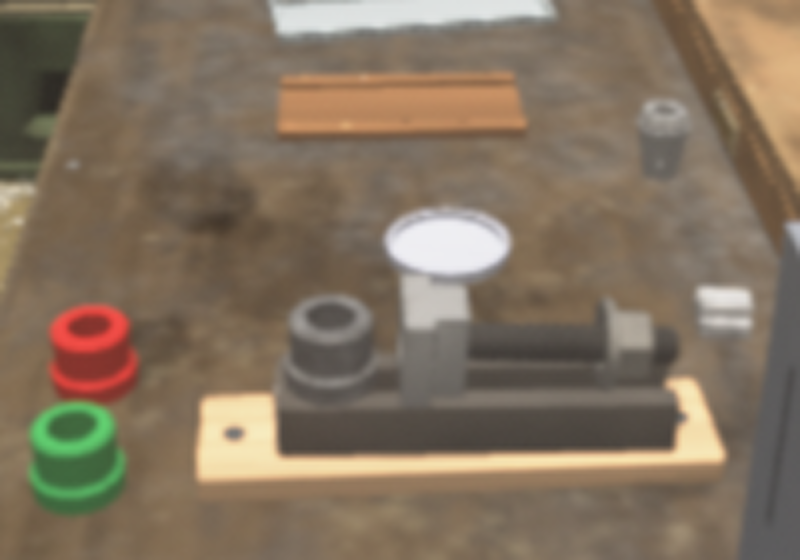

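View pics/c3.png

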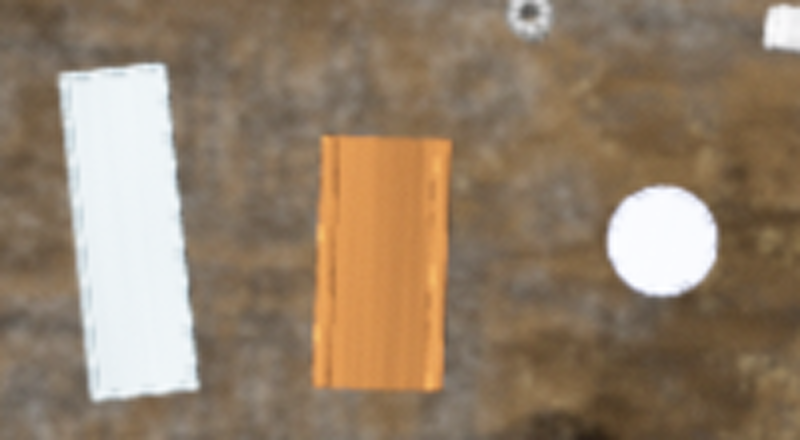

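The crops confirm it: the grey ring at c1 (168,326), full-frame (352,226.5), is the sleeve. It has a wider flange at its bottom. The bolt's head is at c1 (180,252) next to the sleeve, and its washer and nut are at c1 (180,115). Collet and nut are at top px (247,143) and (312,147).

```bash
cat > m.py <<'E'
from h import *
a=cv2.imread('pics/top0.png'); s=snap('top')
hsv=cv2.cvtColor(a,cv2.COLOR_BGR2HSV).astype(int); H,S,V=hsv[...,0],hsv[...,1],hsv[...,2]
def box(mask,roi,z,nm):
    x0,x1,y0,y1=roi; m=np.zeros(mask.shape,np.uint8); m[y0:y1,x0:x1]=mask[y0:y1,x0:x1]
    c=max(cv2.findContours(m,0,2)[0],key=cv2.contourArea).reshape(-1,2)
    P=np.array([ray(s,p,z)[:2] for p in c],np.float32)
    r=cv2.minAreaRect(P*1000); print(nm,np.round(r[0],1),np.round(r[1],1),round(r[2],1)); 
    return c
np.set_printoptions(precision=4,suppress=True)
box((S<60)&(V>150),(120,175,145,250),.009,'tray')
box((S>140)&(V>110)&(H<20),(185,235,165,245),.009,'trough')
box((S<60)&(V>150),(260,300,180,220),.009,'dish')
box((V>190)&(S>50)&(H>8)&(H<30),(330,365,150,255),.016,'board')
c1=lambda x,y:(310+x/4-.375,145+y/4-.375)
P=lambda n,x,y,z:print(n,ray(s,c1(x,y),z)*1000)
P('sleeve top',168,326,.082)
P('bolt head mid',180,252,.046+.045)
P('nut/washer',180,115,.046+.0225); P('rod near head',181,224,.046+.032); P('rod far',180,135,.046+.032)
P('washer ends L',150,129,.0685);P('washer R',211,128,.0685)
for q in [(128,366),(193,369),(136,85)]: P('clamp corner',*q,.046)
for q in [(332,90),(507,92),(507,398),(332,398)]: P('base',*q,.010)
for q in [(340,402),(519,402),(519,418),(340,418)]: P('lip',*q,.032)
P('collet',216/1,0,.046)
print('collet',ray(s,(247.5,143),.046)*1000,'nut',ray(s,(312,147),.018)*1000)
b=snap('side')
for q in [(368,232),(372,229),(407,349),(412,376),(366,325)]: pass
E
python3 m.py
```

```text
tray [554.4 352.1] [222.8  74.6] 7.9
trough [537.1 182.4] [ 86.1 167.6] 89.5
dish [557.6  -5.2] [73.  70.1] 1.4
board [ 547.7 -189.8] [248.3  62.4] 1.0
sleeve top [ 489.1394 -187.4817   82.    ]
bolt head mid [ 535.8439 -192.8345   91.    ]
nut/washer [ 625.8755 -195.5438   68.5   ]
rod near head [ 554.5497 -195.5302   78.    ]
rod far [ 611.7113 -194.0502   78.    ]
washer ends L [ 616.2564 -176.2246   68.5   ]
washer R [ 617.9624 -215.7857   68.5   ]
clamp corner [ 463.0842 -167.8574   46.    ]
clamp corner [ 462.1316 -210.5069   46.    ]
clamp corner [ 647.9886 -170.1312   46.    ]
base [ 653.5963 -309.4506   10.    ]
base [ 655.4888 -429.4794   10.    ]
base [ 447.453  -430.3595   10.    ]
base [ 444.703  -311.5029   10.    ]
lip [ 442.582  -311.0923   32.    ]
lip [ 445.3393 -430.5353   32.    ]
lip [ 434.7636 -430.5759   32.    ]
lip [ 432.0327 -311.1933   32.    ]
collet [ 706.0448 -222.3117   46.    ]
collet [701.6444  84.4836  46.    ] nut [701.1285 -87.9579  18.    ]
```

```bash
cat > g.py <<'E'
# g.py x y z(mm) yaw(deg) [pitch(deg)] : shift (50 mm units) and turn (5 deg units) still to go, in present tool axes
from h import *; import sys
np.set_printoptions(precision=3,suppress=True)
v=[float(q) for q in sys.argv[1:]]; st=robot.read_state(); r=Rt(st)
T=R.from_euler('z',v[3],degrees=True)*R.from_euler('y',-(v[4] if len(v)>4 else 0),degrees=True)*R.from_euler('x',180,degrees=True)
d=np.array(v[:3])/1000-st['tool_pos']
print('at',st['tool_pos']*1000,'shift',r.inv().apply(d)/.05,'shift after turn',T.inv().apply(d)/.05,'turn',np.degrees((r.inv()*T).as_rotvec())/5)
print('F',st['contact_force'],'w',st['gripper_width']*1000,'grip',st['grasp_force'],'t',st['clock'],'j',st['joints'])
E
python3 -m inch '{"motion":[[[0,0,-0.5,0,0,1,0],[0,0,-0.5,0,0,1,0],[0,0,0,0,0,1,0],[0,0,0,0,0,1,0],[0,0,0,0,0,0.1,0]]]}'
python3 g.py 489 -187.5 250 0
```

```text
clock: 0.7
tool_pos: [0.2289, -0.6082, 0.2554]
tool_rot: [-0.0, 1.0, 0.001, -0.0]
contact_force: [-0.1, 0.2, -0.5]
gripper_width: 0.0938
grasp_force: 0.0
at [ 228.921 -608.214  255.414] shift [ 5.213 -8.407  0.108] shift after turn [ 5.202 -8.414  0.108] turn [-0.001  0.003  0.016]
F [-0.102  0.228 -0.452] w 93.83114137912507 grip 0.0 t 0.7 j [ 1.086  0.587  0.14   1.456 -0.087  1.105 -0.328]
```

```bash
python3 -m inch '{"motion":[[[0.4,-0.7,0,0,0,0,0],[0.4,-0.7,0,0,0,0,0],[0.4,-0.7,0,0,0,0,0],[0.4,-0.7,0,0,0,0,0],[0.4,-0.7,0,0,0,0,0]]]}'
python3 -m inch '{"motion":[[[0.4,-0.7,0,0,0,0,0],[0.4,-0.7,0,0,0,0,0],[0.4,-0.7,0,0,0,0,0],[0.4,-0.7,0,0,0,0,0],[0.4,-0.7,0,0,0,0,0]]]}'
python3 -m inch '{"motion":[[[0.4,-0.5,0.3,0,0,0,0],[0.4,-0.5,0.3,0,0,0,0],[0.4,-0.4,0.3,0,0,0,0],[0,0,0,0,0,0,0],[0,0,0,0,0,0,0]]]}'
python3 g.py 489 -188 58 0
```

```text
clock: 1.2
tool_pos: [0.3291, -0.4315, 0.2553]
tool_rot: [-0.0, 1.0, 0.002, -0.0]
contact_force: [0.9, 0.3, 0.2]
gripper_width: 0.0937
grasp_force: 0.0
clock: 1.7
tool_pos: [0.4287, -0.2564, 0.2554]
tool_rot: [0.0, 1.0, 0.002, -0.0]
contact_force: [1.1, 0.9, 0.5]
gripper_width: 0.0938
grasp_force: 0.0
clock: 2.2
tool_pos: [0.4877, -0.1877, 0.21]
tool_rot: [-0.0, 1.0, 0.002, -0.001]
contact_force: [-0.2, -0.8, -0.1]
gripper_width: 0.0941
grasp_force: 0.0
at [ 487.716 -187.682  210.034] shift [0.03  0.007 3.041] shift after turn [0.026 0.006 3.041] turn [-0.     0.016  0.051]
F [-0.154 -0.78  -0.125] w 94.10177422436152 grip 0.0 t 2.2 j [ 0.271  0.442  0.06   1.865 -0.034  0.837 -1.218]
```

```bash
python3 -m inch '{"motion":[[[0.03,0,0.7,0,0,0,0],[0,0,0.7,0,0,0,0],[0,0,0.7,0,0,0,0],[0,0,0.6,0,0,0,0],[0,0,0.34,0,0,0,0]]]}' 25
python3 -m inch '{"motion":[[[0,0,0,0,0,0,1],[0,0,0,0,0,0,1],[0,0,0,0,0,0,1],[0,0,0,0,0,0,1],[0,0,0,0,0,0,1]]]}' 25
python3 -m inch '{"motion":[[[0,0,0,0,0,0,1],[0,0,0,0,0,0,1],[0,0,0,0,0,0,1],[0,0,0,0,0,0,1],[0,0,0,0,0,0,1]]]}' 25
python3 g.py 557.6 -5.2 90 0
```

```text
clock: 2.7
tool_pos: [0.4877, -0.1895, 0.057]
tool_rot: [0.0, 1.0, 0.0, -0.001]
contact_force: [1.4, 0.1, 0.8]
gripper_width: 0.094
grasp_force: 0.0
clock: 3.2
tool_pos: [0.4902, -0.1881, 0.0595]
tool_rot: [0.0, 1.0, 0.001, 0.001]
contact_force: [-0.2, -0.7, 1.0]
gripper_width: 0.0571
grasp_force: 0.0
clock: 3.7
tool_pos: [0.49, -0.1884, 0.0589]
tool_rot: [0.0, 1.0, 0.001, 0.001]
contact_force: [0.1, -1.9, 4.5]
gripper_width: 0.0416
grasp_force: 25.0
at [ 490.003 -188.436   58.853] shift [ 1.359 -3.662 -0.624] shift after turn [ 1.352 -3.665 -0.623] turn [ 0.009 -0.012  0.021]
F [ 0.082 -1.9    4.499] w 41.6084853226077 grip 25.046585514924118 t 3.7 j [ 0.288  0.672  0.038  1.993 -0.051  0.476 -1.206]
```

```bash
python3 -m inch '{"motion":[[[0,0,-0.2,0,0,0,1],[0,0,-0.4,0,0,0,1],[0,0,-0.5,0,0,0,1],[0,0,-0.3,0,0,0,1],[0,0,0,0,0,0,1]]]}'
python3 -m inch '{"motion":[[[0.2,-0.6,0,0,0,0,1],[0.2,-0.7,0,0,0,0,1],[0.3,-0.8,0,0,0,0,1],[0.3,-0.8,0,0,0,0,1],[0.3,-0.7,0,0,0,0,1]]]}'
python3 -m inch '{"motion":[[[0.06,-0.06,0,0,0,0,1],[0,0,0.3,0,0,0,1],[0,0,0.3,0,0,0,1],[0,0,0,0,0,0,1],[0,0,0,0,0,0,1]]]}'
python3 g.py 557.6 -5.2 17 0
python3 -c "
from h import *
s=snap('side','s1.png');cv2.imwrite('pics/s1.png',cv2.resize(cv2.imread('pics/s1.png')[170:310,180:380],None,fx=4,fy=4))"
```

```text
clock: 4.2
tool_pos: [0.4905, -0.1876, 0.1302]
tool_rot: [0.0, 1.0, 0.001, 0.001]
contact_force: [0.6, -0.4, -2.4]
gripper_width: 0.041
grasp_force: 24.6
clock: 4.7
tool_pos: [0.5532, -0.0049, 0.1273]
tool_rot: [-0.0, 1.0, 0.002, -0.001]
contact_force: [0.8, -0.3, -1.3]
gripper_width: 0.041
grasp_force: 24.6
clock: 5.2
tool_pos: [0.5563, -0.0051, 0.0979]
tool_rot: [0.0, 1.0, 0.001, -0.001]
contact_force: [-0.2, 0.2, -2.4]
gripper_width: 0.0413
grasp_force: 24.6
at [556.29   -5.063  97.868] shift [0.03  0.003 1.617] shift after turn [0.026 0.003 1.617] turn [0.001 0.024 0.018]
F [-0.15   0.215 -2.374] w 41.30544486377462 grip 24.60625623793476 t 5.2 j [-0.087  0.642  0.069  1.882 -0.071  0.622 -1.542]
```

View pics/s1.png

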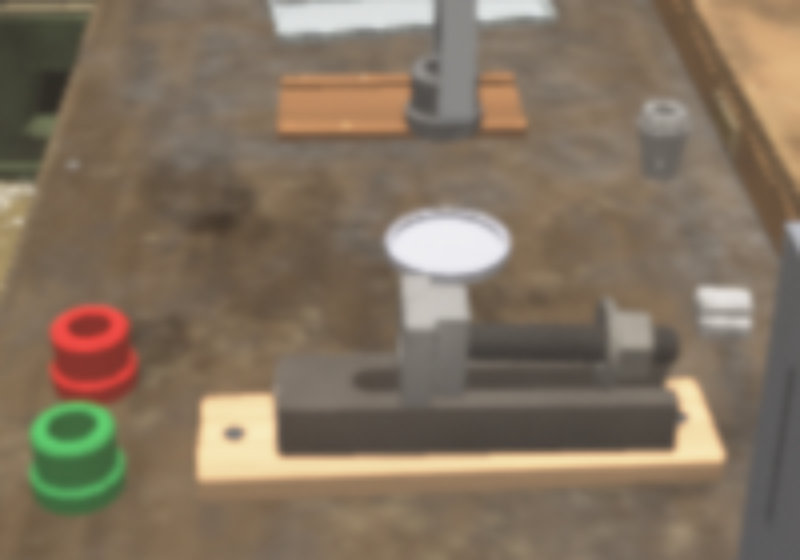

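The sleeve is held upright at (443,110), above the dish at (448,243), and the stack is undisturbed. Lowering it now.

```bash
python3 -m inch '{"motion":[[[0.03,0,0.5,0,0,0,1],[0,0,0.5,0,0,0,1],[0,0,0.4,0,0,0,1],[0,0,0.14,0,0,0,1],[0,0,0,0,0,0,1]]]}'
python3 -m inch '{"motion":[[[0,0,0.04,0,0,0,1],[0,0,0.04,0,0,0,1],[0,0,0.03,0,0,0,1],[0,0,0,0,0,0,1],[0,0,0,0,0,0,1]]]}'
python3 g.py 557.6 -5.2 16 0
```

```text
clock: 5.75
tool_pos: [0.5584, -0.0049, 0.0212]
tool_rot: [0.0, 1.0, 0.001, -0.0]
contact_force: [0.3, 0.1, -1.6]
gripper_width: 0.0409
grasp_force: 24.6
clock: 6.25
tool_pos: [0.5589, -0.0047, 0.0163]
tool_rot: [-0.0, 1.0, 0.001, 0.0]
contact_force: [0.4, -0.3, -2.2]
gripper_width: 0.041
grasp_force: 24.6
at [558.873  -4.698  16.254] shift [-0.025  0.01   0.005] shift after turn [-0.025  0.01   0.005] turn [-0.    -0.005  0.024]
F [ 0.402 -0.27  -2.205] w 40.9796014450549 grip 24.60466955422362 t 6.25 j [-0.075  0.776  0.051  1.916 -0.082  0.451 -1.533]
```

```bash
python3 -m inch '{"motion":[[[0,0,0.03,0,0,0,1],[0,0,0.03,0,0,0,1],[0,0,0.03,0,0,0,1],[0,0,0,0,0,0,1],[0,0,0,0,0,0,1]]]}'
```

```text
clock: 6.75
tool_pos: [0.559, -0.0047, 0.0156]
tool_rot: [-0.0, 1.0, 0.001, 0.001]
contact_force: [-7.3, -0.7, 33.9]
gripper_width: 0.0412
grasp_force: 27.1
```

```bash
python3 -m inch '{"motion":[[[0,0,-0.08,0,0,0,1],[0,0,0,0,0,0,0.5],[0,0,0,0,0,0,0],[0,0,0,0,0,0,0],[0,0,0,0,0,0,0]]]}'
python3 -m inch '{"motion":[[[0,0,0,0,0,0,0],[0,0,-0.4,0,0,0,0],[0,0,-0.6,0,0,0,0],[0,0,-0.8,0,0,0,0],[0,0,-0.8,0,0,0,0]]]}'
python3 g.py 564 -194.5 140 -1
python3 - <<'E'
from h import *
s=snap('side');a=cv2.cvtColor(s['pixels'],cv2.COLOR_RGB2BGR)
cv2.imwrite('pics/s2.png',cv2.resize(a[205:275,230:330],None,fx=5,fy=5))
E
```

```text
clock: 7.25
tool_pos: [0.5585, -0.0047, 0.015]
tool_rot: [0.0, 1.0, 0.001, -0.0]
contact_force: [0.3, -0.5, -0.3]
gripper_width: 0.0679
grasp_force: 0.0
clock: 7.75
tool_pos: [0.5581, -0.0048, 0.1463]
tool_rot: [0.0, 1.0, 0.001, -0.001]
contact_force: [1.5, 0.0, 0.5]
gripper_width: 0.094
grasp_force: 0.0
at [558.106  -4.764 146.318] shift [0.111 3.795 0.127] shift after turn [0.184 3.792 0.126] turn [0.001 0.016 0.222]
F [1.548 0.019 0.52 ] w 93.99479207033909 grip 0.0 t 7.75 j [-0.095  0.574  0.08   1.839 -0.065  0.733 -1.548]
```

View pics/s2.png

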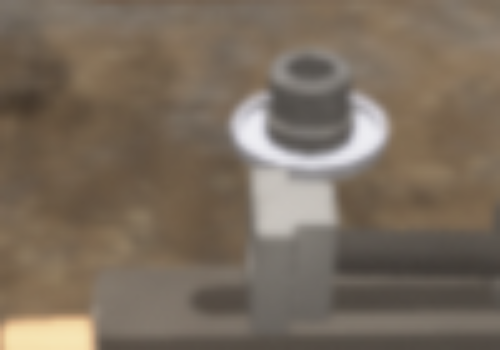

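The sleeve stands upright in the dish (crop (310,100)). Next is the bolt.

```bash
python3 -m inch '{"motion":[[[0,0.7,0,0,0,0.2,0],[0.05,0.8,0,0,0,0,0],[0.05,0.8,0,0,0,0,0],[0.05,0.8,0,0,0,0,0],[0.03,0.69,0.1,0,0,0,0]]]}'
python3 -m inch '{"motion":[[[0,0,0,0,0,0,0],[0,0,0.6,0,0,0,0],[0,0,0.6,0,0,0,0],[0,0,0.5,0,0,0,0],[0,0,0,0,0,0,0]]]}'
python3 g.py 564 -194.5 51 -1
```

```text
clock: 8.3
tool_pos: [0.5656, -0.197, 0.1407]
tool_rot: [0.001, 1.0, -0.008, 0.001]
contact_force: [0.1, 0.3, 0.1]
gripper_width: 0.0936
grasp_force: 0.0
clock: 8.8
tool_pos: [0.5626, -0.1924, 0.0521]
tool_rot: [-0.001, 1.0, -0.007, -0.003]
contact_force: [-0.4, 0.1, 0.5]
gripper_width: 0.094
grasp_force: 0.0
at [ 562.6   -192.388   52.104] shift [0.029 0.042 0.022] shift after turn [0.029 0.042 0.022] turn [-0.03   0.078  0.033]
F [-0.406  0.057  0.512] w 94.02956301717309 grip 0.0 t 8.8 j [ 0.249  0.754  0.055  1.794 -0.067  0.602 -1.241]
```

```bash
python3 -m inch '{"motion":[[[0.03,0.04,0.02,0,0,0,0.5],[0,0,0,0,0,0,1],[0,0,0,0,0,0,1],[0,0,0,0,0,0,1],[0,0,0,0,0,0,1]]]}' 40
python3 -m inch '{"motion":[[[0,0,0,0,0,0,1],[0,0,0,0,0,0,1],[0,0,0,0,0,0,1],[0,0,0,0,0,0,1],[0,0,0,0,0,0,1]]]}' 40
python3 -m inch '{"motion":[[[0,0,0,0,0,0,1],[0,0,-0.2,0,0,0,1],[0,0,-0.4,0,0,0,1],[0,0,-0.5,0,0,0,1],[0,0,-0.3,0,0,0,1]]]}' 40
python3 g.py 515 182.4 120 -0.5
python3 -c "
from h import *
s=snap('side','s3.png');cv2.imwrite('pics/s3.png',cv2.resize(cv2.imread('pics/s3.png')[170:310,180:380],None,fx=3,fy=3))"
```

```text
clock: 9.3
tool_pos: [0.5673, -0.1964, 0.0552]
tool_rot: [0.0, 1.0, -0.008, 0.001]
contact_force: [-0.2, 0.4, -0.7]
gripper_width: 0.0575
grasp_force: 0.0
clock: 9.8
tool_pos: [0.5669, -0.1949, 0.0545]
tool_rot: [-0.001, 1.0, -0.007, -0.0]
contact_force: [-0.1, 1.7, 2.0]
gripper_width: 0.0183
grasp_force: 40.0
clock: 10.3
tool_pos: [0.5669, -0.1976, 0.126]
tool_rot: [0.001, 1.0, -0.008, 0.0]
contact_force: [0.1, 0.1, -4.8]
gripper_width: 0.0185
grasp_force: 40.0
at [ 566.888 -197.603  125.981] shift [-1.162 -7.582  0.107] shift after turn [-1.104 -7.591  0.12 ] turn [ 0.017 -0.01  -0.088]
F [ 0.133  0.148 -4.84 ] w 18.452086960116354 grip 39.991015791893005 t 10.3 j [ 0.245  0.652  0.068  1.742 -0.059  0.749 -1.245]
```

View pics/s3.png

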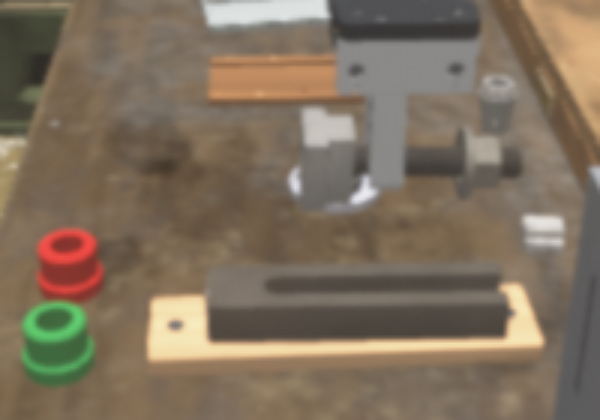

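The bolt is held level (crop (390,160)) and the clamp and board are unmoved. Carrying it to the trough.

```bash
python3 -m inch '{"motion":[[[-0.05,-0.5,0,0,0,0,1],[-0.1,-0.7,0,0,0,0,1],[-0.1,-0.8,0,0,0,0,1],[-0.1,-0.8,0,0,0,0,1],[-0.1,-0.8,0,0,0,0,1]]]}'
python3 -m inch '{"motion":[[[-0.1,-0.8,0,0,0,0,1],[-0.1,-0.8,0,0,0,0,1],[-0.1,-0.8,0,0,0,0,1],[-0.1,-0.8,0,0,0,0,1],[-0.1,-0.7,0,0,0,0,1]]]}'
python3 -m inch '{"motion":[[[-0.1,-0.1,0.3,0,0,0,1],[0,0,0.5,0,0,0,1],[0,0,0.5,0,0,0,1],[0,0,0.3,0,0,0,1],[0,0,0,0,0,0,1]]]}'
python3 g.py 518 182.4 12 -0.5
```

```text
clock: 10.85
tool_pos: [0.5463, -0.0154, 0.124]
tool_rot: [0.0, 1.0, -0.008, -0.0]
contact_force: [1.3, 0.2, -5.0]
gripper_width: 0.0181
grasp_force: 40.0
clock: 11.35
tool_pos: [0.5245, 0.1809, 0.124]
tool_rot: [0.0, 1.0, -0.007, -0.0]
contact_force: [1.8, 0.2, -4.5]
gripper_width: 0.0181
grasp_force: 40.0
clock: 11.85
tool_pos: [0.5182, 0.183, 0.042]
tool_rot: [0.001, 1.0, -0.008, -0.002]
contact_force: [-0.6, 0.0, -4.6]
gripper_width: 0.018
grasp_force: 40.0
at [518.22  182.996  42.047] shift [-0.001  0.01   0.601] shift after turn [-0.004  0.012  0.601] turn [ 0.031  0.054 -0.082]
F [-0.601  0.048 -4.587] w 18.03641622720003 grip 39.98912572860718 t 11.85 j [-0.448  0.728  0.088  1.927 -0.122  0.497 -1.862]
```

```bash
python3 -m inch '{"motion":[[[0,0.01,0.3,0,0,0,1],[0,0,0.2,0,0,0,1],[0,0,0.06,0,0,0,1],[0,0,0.03,0,0,0,1],[0,0,0,0,0,0,1]]]}'
python3 -m inch '{"motion":[[[0,0,0.02,0,0,0,1],[0,0,0.02,0,0,0,1],[0,0,0,0,0,0,1],[0,0,0,0,0,0,1],[0,0,0,0,0,0,1]]]}'
```

```text
clock: 12.35
tool_pos: [0.5205, 0.1839, 0.0153]
tool_rot: [-0.0, 1.0, -0.008, 0.0]
contact_force: [0.1, -0.4, -5.1]
gripper_width: 0.0181
grasp_force: 40.0
clock: 12.85
tool_pos: [0.5204, 0.184, 0.0132]
tool_rot: [-0.0, 1.0, -0.008, 0.0]
contact_force: [-0.1, -0.1, -4.6]
gripper_width: 0.018
grasp_force: 40.0
```

```bash
python3 -m inch '{"motion":[[[0,0,0.02,0,0,0,1],[0,0,0.02,0,0,0,1],[0,0,0,0,0,0,1],[0,0,0,0,0,0,1],[0,0,0,0,0,0,1]]]}'
```

```text
clock: 13.35
tool_pos: [0.5203, 0.1842, 0.0121]
tool_rot: [-0.0, 1.0, -0.008, 0.0]
contact_force: [-1.9, 0.5, 6.4]
gripper_width: 0.018
grasp_force: 40.0
```

```bash
python3 -m inch '{"motion":[[[0,0,0,0,0,0,0.75],[0,0,0,0,0,0,0.66],[0,0,0,0,0,0,0.66],[0,0,0,0,0,0,0.66],[0,0,-0.2,0,0,0,0.66]]]}'
python3 -m inch '{"motion":[[[0,0,-0.4,0,0,0,0.66],[0,0,-0.6,0,0,0,0.66],[0,0,-0.7,0,0,0,0.5],[0,0,-0.6,0,0,0,0],[0,0,0,0,0,0,0]]]}'
python3 -m inch '{"motion":[[[0.05,0.6,0,0,0,0,0],[0.1,0.8,0,0,0,0,0],[0.1,0.8,0,0,0,0,0],[0.1,0.8,0,0,0,0,0],[0.1,0.8,0,0,0,0,0]]]}'
python3 g.py 557.5 -190 26 -0.7
python3 - <<'E'
from h import *
s=snap('top','t4.png')
a=cv2.imread('pics/t4.png');cv2.imwrite('pics/t4c.png',cv2.resize(a[140:260,115:375],None,fx=3,fy=3,interpolation=cv2.INTER_CUBIC))
E
```

```text
clock: 13.85
tool_pos: [0.5193, 0.1835, 0.0203]
tool_rot: [0.0, 1.0, -0.008, -0.001]
contact_force: [-0.4, -1.0, -0.5]
gripper_width: 0.0319
grasp_force: 0.0
clock: 14.35
tool_pos: [0.5232, 0.1848, 0.1405]
tool_rot: [-0.002, 1.0, -0.008, 0.004]
contact_force: [0.7, 0.0, -0.7]
gripper_width: 0.0524
grasp_force: 0.0
clock: 14.85
tool_pos: [0.5392, -0.008, 0.1356]
tool_rot: [0.0, 1.0, -0.008, -0.0]
contact_force: [-0.0, -0.7, 0.1]
gripper_width: 0.0917
grasp_force: 0.0
at [539.242  -7.951 135.606] shift [0.422 3.635 2.192] shift after turn [0.41  3.636 2.192] turn [ 0.     0.01  -0.034]
F [-0.028 -0.705  0.11 ] w 91.73527785261626 grip 0.0 t 14.85 j [-0.102  0.566  0.097  1.9   -0.083  0.679 -1.542]
```

View pics/t4c.png

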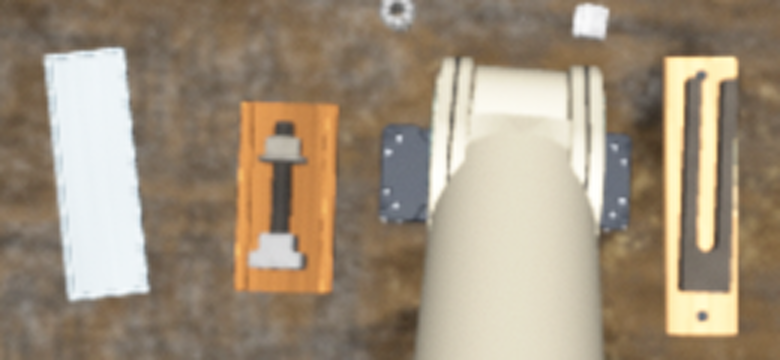

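The bolt lies along the trough between the rails (crop (280,200)), and the clamp is still on the board. Next is the clamp.

```bash
python3 -m inch '{"motion":[[[0.1,0.7,0,0,0,0,0],[0.1,0.8,0,0,0,0,0],[0.1,0.8,0,0,0,0,0],[0.1,0.8,0,0,0,0,0],[0.02,0.53,0,0,0,0,0]]]}'
python3 -m inch '{"motion":[[[0,0,0.4,0,0,0,0],[0,0,0.6,0,0,0,0],[0,0,0.6,0,0,0,0],[0,0,0.3,0,0,0,0],[0,0,0.1,0,0,0,0]]]}'
python3 g.py 557.5 -190 26 -0.7
```

```text
clock: 15.4
tool_pos: [0.5575, -0.1917, 0.1356]
tool_rot: [0.001, 1.0, -0.009, -0.0]
contact_force: [-0.2, 1.0, 0.4]
gripper_width: 0.0939
grasp_force: 0.0
clock: 15.9
tool_pos: [0.5566, -0.1876, 0.0342]
tool_rot: [-0.001, 1.0, -0.008, -0.002]
contact_force: [-0.8, 0.1, 0.8]
gripper_width: 0.0938
grasp_force: 0.0
at [ 556.602 -187.623   34.153] shift [0.019 0.047 0.163] shift after turn [0.019 0.047 0.163] turn [-0.011  0.039 -0.036]
F [-0.834  0.139  0.77 ] w 93.81147397992218 grip 0.0 t 15.9 j [ 0.24   0.774  0.06   1.826 -0.081  0.548 -1.234]
```

```bash
python3 -m inch '{"motion":[[[0.02,0,0.12,0,0,0,0.4],[0,0,0,0,0,0,1],[0,0,0,0,0,0,1],[0,0,0,0,0,0,1],[0,0,0,0,0,0,1]]]}' 50
python3 -m inch '{"motion":[[[0,0,0,0,0,0,1],[0,0,0,0,0,0,1],[0,0,0,0,0,0,1],[0,0,0,0,0,0,1],[0,0,0,0,0,0,1]]]}' 50
python3 g.py 557.5 -190 26 -0.7
```

```text
clock: 16.4
tool_pos: [0.5594, -0.1884, 0.0307]
tool_rot: [0.0, 1.0, -0.008, 0.001]
contact_force: [-0.7, 0.5, -0.1]
gripper_width: 0.0577
grasp_force: 0.0
clock: 16.9
tool_pos: [0.5594, -0.19, 0.0305]
tool_rot: [0.001, 1.0, -0.008, 0.001]
contact_force: [-0.2, -5.7, 2.8]
gripper_width: 0.0433
grasp_force: 50.0
at [ 559.433 -189.994   30.511] shift [-0.039  0.001  0.09 ] shift after turn [-0.039  0.001  0.09 ] turn [ 0.024 -0.017 -0.045]
F [-0.211 -5.668  2.773] w 43.260939175962356 grip 50.0025075674057 t 16.9 j [ 0.241  0.781  0.061  1.823 -0.08   0.538 -1.234]
```

```bash
python3 -m inch '{"motion":[[[0,0,0,0,0,0,0.4],[0,0,0,0,0,0,0.4],[0,0,0.05,0,0,0,0.4],[0,0,0.04,0,0,0,0.4],[0,0,0,0,0,0,1]]]}' 50
python3 -m inch '{"motion":[[[0,0,0,0,0,0,1],[0,0,0,0,0,0,1],[0,0,0,0,0,0,1],[0,0,0,0,0,0,1],[0,0,0,0,0,0,1]]]}' 50
python3 -m inch '{"motion":[[[0,0,-0.1,0,0,0,1],[0,0,-0.3,0,0,0,1],[0,0,-0.4,0,0,0,1],[0,0,-0.5,0,0,0,1],[0,0,-0.2,0,0,0,1]]]}' 50
python3 g.py 554.4 352.1 110 7
```

```text
clock: 17.4
tool_pos: [0.5585, -0.1876, 0.0249]
tool_rot: [-0.0, 1.0, -0.008, -0.001]
contact_force: [-0.3, 0.4, 0.6]
gripper_width: 0.0512
grasp_force: 0.0
clock: 17.9
tool_pos: [0.5586, -0.1881, 0.0252]
tool_rot: [-0.0, 1.0, -0.008, -0.0]
contact_force: [0.9, -0.3, -4.8]
gripper_width: 0.0439
grasp_force: 50.0
clock: 18.4
tool_pos: [0.5605, -0.1885, 0.1036]
tool_rot: [0.0, 1.0, -0.008, 0.002]
contact_force: [0.2, -0.4, -6.4]
gripper_width: 0.0435
grasp_force: 50.0
at [ 560.53  -188.498  103.564] shift [ -0.288 -10.809  -0.14 ] shift after turn [  1.196 -10.746  -0.129] turn [ 0.014 -0.048 -1.576]
F [ 0.174 -0.414 -6.402] w 43.54430080392581 grip 49.97375249862671 t 18.4 j [ 0.23   0.671  0.074  1.787 -0.073  0.682 -1.241]
```

```bash
python3 - <<'E'
from h import *
s=snap('top'); c=np.array([ray(s,(115+x/3,140+y/3),.009)*1000 for x,y in [(45,55),(125,48),(149,291),(68,299)]])
print(c.mean(0)); 
for i,j in((3,0),(2,1)): d=c[j]-c[i]; print(np.hypot(d[0],d[1]),np.degrees(np.arctan2(d[1],d[0])))
E
python3 -m inch '{"motion":[[[0,-0.4,0,0,0,0,1],[0,-0.6,0,0,0,0,1],[0,-0.8,0,0,0,0,1],[0,-0.8,0,0,0,0,1],[0,-0.8,0,0,0,0,1]]]}' 50
python3 -m inch '{"motion":[[[0,-0.8,0,0,0,0,1],[0,-0.8,0,0,0,0,1],[0,-0.8,0,0,0,0,1],[0,-0.8,0,0,0,0,1],[0,-0.8,0,0,0,0,1]]]}' 50
python3 -m inch '{"motion":[[[0,-0.8,0,0,0,0,1],[0,-0.8,0,0,0,0,1],[0,-0.8,0,0,0,0,1],[0,-0.5,0,0,0,0,1],[0,-0.3,0,0,0,0,1]]]}' 50
python3 g.py 554.4 352.1 60 7
```

```text
[553.73554521 350.41279844   9.        ]
219.50372079164148 7.750490255337724
219.07606228349815 7.820061905697361
clock: 18.95
tool_pos: [0.5609, -0.0167, 0.1]
tool_rot: [-0.0, 1.0, -0.008, -0.0]
contact_force: [0.5, 0.4, -6.4]
gripper_width: 0.0437
grasp_force: 50.0
clock: 19.45
tool_pos: [0.5638, 0.1833, 0.0999]
tool_rot: [0.0, 1.0, -0.008, -0.001]
contact_force: [0.6, -0.2, -7.0]
gripper_width: 0.0436
grasp_force: 50.0
clock: 19.95
tool_pos: [0.5653, 0.3453, 0.0995]
tool_rot: [-0.001, 1.0, -0.006, -0.001]
contact_force: [0.0, -0.1, -6.4]
gripper_width: 0.0435
grasp_force: 50.0
at [565.318 345.259  99.508] shift [-0.218 -0.133  0.791] shift after turn [-0.2   -0.162  0.79 ] turn [-0.014  0.021 -1.533]
F [ 0.025 -0.138 -6.404] w 43.50265208100561 grip 49.97321963310242 t 19.95 j [-0.68   0.77   0.157  1.576 -0.153  0.809 -2.043]
```

```bash
python3 -m inch '{"motion":[[[-0.2,-0.12,0,0,0,-0.6,1],[0,0,0,0,0,-0.6,1],[0,0,0.3,0,0,-0.5,1],[0,0,0.4,0,0,0,1],[0,0,0,0,0,0,1]]]}' 50
python3 g.py 555.2 351.2 18 7.8
python3 - <<'E'
from h import *
s=snap('side');a=cv2.cvtColor(s['pixels'],cv2.COLOR_RGB2BGR)
cv2.imwrite('pics/s5.png',cv2.resize(a[120:220,210:360],None,fx=4,fy=4,interpolation=cv2.INTER_CUBIC))
E
```

```text
clock: 20.45
tool_pos: [0.5546, 0.3439, 0.0628]
tool_rot: [0.002, 0.998, 0.066, -0.003]
contact_force: [-1.9, -0.1, -6.8]
gripper_width: 0.0435
grasp_force: 50.0
at [554.593 343.871  62.779] shift [ 0.037 -0.148  0.895] shift after turn [ 0.032 -0.144  0.896] turn [ 0.049  0.077 -0.044]
F [-1.906 -0.094 -6.814] w 43.5210849395586 grip 49.97375249862671 t 20.45 j [-0.663  0.806  0.111  1.618 -0.119  0.732 -1.935]
```

View pics/s5.png

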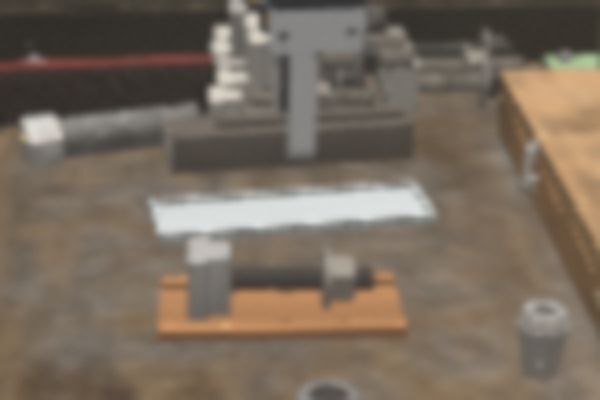

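The clamp is held level above the tray (crop (290,140)) and the bolt is resting in the trough. Lowering the clamp.

```bash
python3 -m inch '{"motion":[[[0.03,-0.14,0,0,0,0,1],[0,0,0.3,0,0,0,1],[0,0,0.4,0,0,0,1],[0,0,0.15,0,0,0,1],[0,0,0,0,0,0,1]]]}' 50
python3 g.py 555.2 351.2 12.5 7.8
```

```text
clock: 21.0
tool_pos: [0.5566, 0.3544, 0.0214]
tool_rot: [0.001, 0.998, 0.067, -0.001]
contact_force: [0.1, -0.7, -4.8]
gripper_width: 0.0437
grasp_force: 50.0
at [556.596 354.414  21.449] shift [-0.036  0.06   0.179] shift after turn [-0.036  0.06   0.179] turn [ 0.015  0.032 -0.033]
F [ 0.12  -0.719 -4.774] w 43.697776807064066 grip 49.97355401515961 t 21.0 j [-0.669  0.869  0.103  1.617 -0.127  0.666 -1.939]
```

```bash
python3 -m inch '{"motion":[[[-0.03,0.04,0.05,0,0,0,1],[0,0,0.04,0,0,0,1],[0,0,0.03,0,0,0,1],[0,0,0,0,0,0,1],[0,0,0,0,0,0,1]]]}' 50
python3 g.py 555.2 351.2 12.5 7.8
```

```text
clock: 21.5
tool_pos: [0.5568, 0.353, 0.0173]
tool_rot: [-0.0, 0.998, 0.066, 0.0]
contact_force: [-0.2, 0.3, -6.7]
gripper_width: 0.0438
grasp_force: 50.0
at [556.831 352.95   17.327] shift [-0.037  0.03   0.097] shift after turn [-0.037  0.03   0.097] turn [-0.003 -0.007 -0.038]
F [-0.158  0.323 -6.672] w 43.81282669935054 grip 49.9734753370285 t 21.5 j [-0.666  0.873  0.101  1.624 -0.128  0.651 -1.937]
```

```bash
python3 -m inch '{"motion":[[[-0.03,0.02,0.03,0,0,0,1],[0,0,0.03,0,0,0,1],[0,0,0.02,0,0,0,1],[0,0,0,0,0,0,1],[0,0,0,0,0,0,1]]]}' 50
python3 -m inch '{"motion":[[[0,0,0.02,0,0,0,1],[0,0,0.01,0,0,0,1],[0,0,0,0,0,0,1],[0,0,0,0,0,0,1],[0,0,0,0,0,0,1]]]}' 50
python3 g.py 555.2 351.2 12.5 7.8
```

```text
clock: 22.0
tool_pos: [0.5551, 0.3514, 0.0132]
tool_rot: [0.0, 0.998, 0.066, -0.0]
contact_force: [-1.4, -1.7, -1.8]
gripper_width: 0.0436
grasp_force: 50.0
clock: 22.5
tool_pos: [0.5551, 0.3514, 0.0132]
tool_rot: [-0.0, 0.998, 0.066, -0.0]
contact_force: [-4.2, -3.4, 7.7]
gripper_width: 0.0434
grasp_force: 50.0
at [555.069 351.434  13.176] shift [0.002 0.005 0.014] shift after turn [0.002 0.005 0.014] turn [-0.001  0.004 -0.039]
F [-4.215 -3.419  7.707] w 43.432428452225565 grip 49.98227119445801 t 22.5 j [-0.665  0.876  0.1    1.631 -0.129  0.641 -1.936]
```

```bash
python3 -m inch '{"motion":[[[0,0,-0.02,0,0,0,1],[0,0,0,0,0,0,0.4],[0,0,0,0,0,0,0],[0,0,0,0,0,0,0],[0,0,0,0,0,0,0]]]}' 50
python3 -m inch '{"motion":[[[0,0,0,0,0,0,0],[0,0,-0.4,0,0,0,0],[0,0,-0.7,0,0,0.5,0],[0,0,-0.8,0,0,0.5,0],[0,0,-0.8,0,0,0.4,0]]]}'
python3 -m inch '{"motion":[[[0,0.6,0,0,0,0,0],[0,0.8,0,0,0,0,0],[0,0.8,0,0,0,0,0],[0,0.8,0,0,0,0,0],[0,0.8,0,0,0,0,0]]]}'
python3 g.py 547.7 -189.8 100 0.8
python3 - <<'E'
from h import *
s=snap('top','t6.png')
a=cv2.imread('pics/t6.png');cv2.imwrite('pics/t6c.png',cv2.resize(a[140:260,115:375],None,fx=3,fy=3,interpolation=cv2.INTER_CUBIC))
E
```

```text
clock: 23.0
tool_pos: [0.5557, 0.3519, 0.0126]
tool_rot: [-0.0, 0.998, 0.066, 0.0]
contact_force: [-0.3, 0.0, 0.4]
gripper_width: 0.0722
grasp_force: 0.0
clock: 23.5
tool_pos: [0.555, 0.3515, 0.1487]
tool_rot: [0.0, 1.0, 0.005, -0.0]
contact_force: [1.1, -0.9, -0.3]
gripper_width: 0.094
grasp_force: 0.0
clock: 24.0
tool_pos: [0.5573, 0.1601, 0.1477]
tool_rot: [-0.0, 1.0, 0.005, 0.0]
contact_force: [0.5, -0.2, -0.6]
gripper_width: 0.0937
grasp_force: 0.0
at [557.262 160.11  147.678] shift [-0.268  6.996  0.953] shift after turn [-0.289  6.995  0.954] turn [-0.    -0.007 -0.034]
F [ 0.547 -0.198 -0.579] w 93.6848800035083 grip 0.0 t 24.0 j [-0.426  0.602  0.152  1.782 -0.123  0.766 -1.771]
```

View pics/t6c.png

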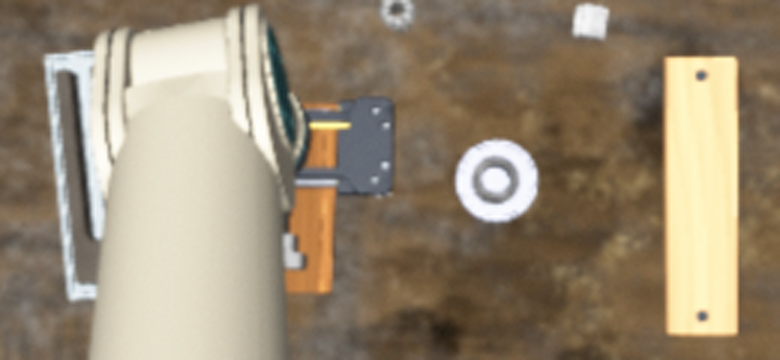

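The sleeve is in the dish (crop (497,180)), the clamp's left side is inside the tray (crop (80,190)) and the board is clear. Next: measure the board again and move to it.

```bash
python3 -m inch '{"motion":[[[-0.05,0.7,0.1,0,0,0,0],[-0.05,0.8,0.1,0,0,0,0],[-0.05,0.8,0.1,0,0,0,0],[-0.05,0.8,0.1,0,0,0,0],[-0.05,0.8,0.1,0,0,0,0]]]}'
python3 - <<'E'
from h import *
s=snap('top')
hsv=cv2.cvtColor(s['pixels'],cv2.COLOR_RGB2HSV).astype(int); H,S,V=hsv[...,0],hsv[...,1],hsv[...,2]
a=cv2.imread('pics/t6.png');hsv=cv2.cvtColor(a,cv2.COLOR_BGR2HSV).astype(int); H,S,V=hsv[...,0],hsv[...,1],hsv[...,2]
m=np.zeros(H.shape,np.uint8); m[150:258,330:368]=((V>190)&(S>50)&(H>8)&(H<30))[150:258,330:368]
c=max(cv2.findContours(m,0,2)[0],key=cv2.contourArea).reshape(-1,2)
P=np.array([ray(s,p,.016)[:2] for p in c],np.float32)*1000; print(cv2.minAreaRect(P))
E
python3 g.py 547.7 -189.8 60 1
```

```text
clock: 24.55
tool_pos: [0.5469, -0.0348, 0.1225]
tool_rot: [-0.0, 1.0, 0.005, 0.0]
contact_force: [0.6, -0.5, -0.3]
gripper_width: 0.0941
grasp_force: 0.0
((547.7308349609375, -189.7501220703125), (248.29620361328125, 62.430076599121094), 0.9683706164360046)
at [545.564 -44.444 121.974] shift [0.041 2.899 1.257] shift after turn [-0.008  2.907  1.239] turn [ 0.071  0.011 -0.188]
F [-0.201 -5.783 -0.403] w 93.7926628927957 grip 0.0 t 24.6 j [-0.06   0.598  0.13   1.891 -0.109  0.66  -1.436]
```

```bash
python3 -m inch '{"motion":[[[0,0.7,0.1,0,0,-0.05,0],[0,0.8,0.2,0,0,-0.05,0],[0,0.8,0.3,0,0,0,0],[0,0.6,0.3,0,0,0,0],[0,0,0.3,0,0,0,0]]]}'
python3 -m inch '{"motion":[[[0,0,0,0,0,0,0],[0,0,0,0,0,0,0],[0,0,0,0,0,0,0],[0,0,0,0,0,0,0],[0,0,0,0,0,0,0]]]}'
python3 g.py 547.7 -189.8 5 1
```

```text
clock: 25.1
tool_pos: [0.549, -0.185, 0.0622]
tool_rot: [0.002, 1.0, 0.006, 0.001]
contact_force: [0.1, -0.6, 0.2]
gripper_width: 0.0939
grasp_force: 0.0
clock: 25.6
tool_pos: [0.5498, -0.1779, 0.0632]
tool_rot: [0.0, 1.0, 0.01, 0.001]
contact_force: [0.1, 0.5, -0.6]
gripper_width: 0.0941
grasp_force: 0.0
at [ 549.781 -177.903   63.185] shift [-0.048  0.237  1.164] shift after turn [-0.046  0.237  1.164] turn [ 0.002 -0.013  0.035]
F [ 0.107  0.462 -0.553] w 94.12084077255736 grip 0.0 t 25.6 j [ 0.212  0.718  0.083  1.846 -0.1    0.581 -1.193]
```

```bash
python3 -m inch '{"motion":[[[-0.05,0.24,0,0,0,0,0],[0,0,0.4,0,0,0,0],[0,0,0.4,0,0,0,0],[0,0,0.2,0,0,0,0],[0,0,0.1,0,0,0,0]]]}'
python3 -m inch '{"motion":[[[0,0,0.03,0,0,0,0],[0,0,0,0,0,0,0],[0,0,0,0,0,0,0],[0,0,0,0,0,0,0],[0,0,0,0,0,0,0]]]}'
python3 g.py 547.7 -189.8 4 1
```

```text
clock: 26.1
tool_pos: [0.5463, -0.191, 0.0066]
tool_rot: [-0.0, 1.0, 0.009, -0.001]
contact_force: [-0.3, -0.0, -0.8]
gripper_width: 0.0942
grasp_force: 0.0
clock: 26.6
tool_pos: [0.5472, -0.1906, 0.0064]
tool_rot: [0.0, 1.0, 0.01, 0.0]
contact_force: [0.6, -0.4, -0.5]
gripper_width: 0.0941
grasp_force: 0.0
at [ 547.245 -190.562    6.443] shift [ 0.009 -0.015  0.049] shift after turn [ 0.009 -0.015  0.049] turn [ 0.002 -0.009  0.023]
F [ 0.593 -0.35  -0.546] w 94.10843360190364 grip 0.0 t 26.6 j [ 0.245  0.81   0.066  1.861 -0.105  0.473 -1.167]
```

```bash
python3 -m inch '{"motion":[[[0,0,0.05,0,0,0,0.2],[0,0,0,0,0,0,1],[0,0,0,0,0,0,1],[0,0,0,0,0,0,1],[0,0,0,0,0,0,1]]]}' 50
python3 -m inch '{"motion":[[[0,0,0,0,0,0,1],[0,0,0,0,0,0,1],[0,0,-0.1,0,0,0,1],[0,0,-0.3,0,0,0,1],[0,0,-0.4,0,0,0,1]]]}' 50
python3 -m inch '{"motion":[[[0,0,-0.5,0,0,0,1],[0,0,-0.6,0,0,0,1],[0,0,-0.8,0,0,0,1],[0,0,-0.8,0,0,0,1],[0,0,-0.5,0,0,0,1]]]}' 50
python3 g.py 530 -200 220 0 42
```

```text
clock: 27.1
tool_pos: [0.5469, -0.1905, 0.0035]
tool_rot: [-0.0, 1.0, 0.01, -0.0]
contact_force: [-0.2, 0.5, 0.6]
gripper_width: 0.0635
grasp_force: 50.0
clock: 27.6
tool_pos: [0.5461, -0.1903, 0.0439]
tool_rot: [-0.0, 1.0, 0.01, -0.001]
contact_force: [-0.0, -0.7, -2.3]
gripper_width: 0.0635
grasp_force: 50.0
clock: 28.1
tool_pos: [0.5478, -0.191, 0.2077]
tool_rot: [0.001, 1.0, 0.01, 0.002]
contact_force: [-0.2, -0.8, -3.2]
gripper_width: 0.0637
grasp_force: 50.0
at [ 547.796 -190.96   207.716] shift [-0.358  0.174 -0.247] shift after turn [-0.1    0.181 -0.421] turn [-0.066  8.35   0.217]
F [-0.204 -0.787 -3.197] w 63.69471136372788 grip 49.999056458473206 t 28.1 j [ 0.213  0.524  0.114  1.723 -0.073  0.895 -1.195]
```

```bash
python3 -m inch '{"motion":[[[-0.1,0,0,0,0.6,0.05,1],[-0.1,0,0,0,0.9,0.05,1],[-0.1,0,0,0,0.9,0.05,1],[0,0,0,0,0.9,0.05,1],[0,0,0,0,0.9,0,1]]]}' 50
python3 -m inch '{"motion":[[[0,0.3,0,0,0.9,0,1],[0,0.4,0,0,0.9,0,1],[0,0.4,0,0,0.9,0,1],[0,0.4,0,0,0.9,0,1],[0,0.4,0,0,0.6,0,1]]]}' 50
python3 g.py 535 -370.5 200 0 42
```

```text
clock: 28.6
tool_pos: [0.5313, -0.1906, 0.2039]
tool_rot: [-0.001, 0.983, 0.001, 0.184]
contact_force: [0.2, 0.9, -3.0]
gripper_width: 0.0636
grasp_force: 50.0
clock: 29.1
tool_pos: [0.5351, -0.2524, 0.2151]
tool_rot: [-0.019, 0.958, 0.008, 0.287]
contact_force: [0.4, -0.6, -0.9]
gripper_width: 0.0637
grasp_force: 50.0
at [ 535.12  -252.36   215.117] shift [-0.181  2.37   0.152] shift after turn [-0.204  2.363  0.223] turn [-0.484  1.716  0.022]
F [ 0.429 -0.619 -0.861] w 63.70641654156269 grip 49.99735236167908 t 29.1 j [ 0.877  0.417 -0.349  2.167 -1.1    0.235  0.075]
```

The wrist has run into its limits (j5 at -1.1, j6 at 0.235) in this tilted pose. I'll fit the arm's kinematics from the logged poses to find a feasible way to tilt.

```bash
cat > kin.py <<'E'
import numpy as np, itertools
from scipy.optimize import least_squares
from scipy.spatial.transform import Rotation as R
lo=np.array([-3.06,-.37,-1.25,.18,-1.1,.23,-2.94]);hi=np.array([3.06,2.12,1.32,2.47,4.24,1.98,2.94])
def fk(p,q,s):
    # p: d1,L1,L2,L3,a_elbow,a_wrist, off7
    r=R.from_euler('z',s[0]*q[0]); x=np.array([0,0,p[0]])
    r=r*R.from_euler('y',q[1])*R.from_euler('z',s[1]*q[2]); x=x+r.apply([p[4],0,p[1]])
    r=r*R.from_euler('y',q[3])*R.from_euler('z',s[2]*q[4]); x=x+r.apply([-p[4],0,p[2]])
    r=r*R.from_euler('y',q[5])*R.from_euler('z',s[3]*q[6]+p[6]); x=x+r.apply([0,0,p[3]])+0*p[5]
    return x,r
Y=lambda a:R.from_euler('z',a,degrees=True)*R.from_euler('x',180,degrees=True)
D=[([1.145,.628,.038,1.517,-.027,.996,-.02],[.2287,-.6078,.2046],Y(20.6)),
([1.086,.587,.14,1.456,-.087,1.105,-.328],[.2289,-.6082,.2554],Y(0)),
([.271,.442,.06,1.865,-.034,.837,-1.218],[.4877,-.1877,.210],Y(0.2)),
([.288,.672,.038,1.993,-.051,.476,-1.206],[.490,-.1884,.0589],Y(0)),
([-.075,.776,.051,1.916,-.082,.451,-1.533],[.5589,-.0047,.0163],Y(0)),
([.249,.754,.055,1.794,-.067,.602,-1.241],[.5626,-.1924,.0521],Y(-1)),
([-.448,.728,.088,1.927,-.122,.497,-1.862],[.5182,.183,.042],Y(-1)),
([-.665,.876,.1,1.631,-.129,.641,-1.936],[.5551,.3514,.0132],Y(7.6)),
([.213,.524,.114,1.723,-.073,.895,-1.195],[.5478,-.191,.2077],Y(1.2)),
([.877,.417,-.349,2.167,-1.1,.235,.075],[.5351,-.2524,.2151],R.from_quat([.958,.008,.287,-.019]))]
def fit():
    best=None
    for s in itertools.product([1,-1],repeat=3):
        s=(-1,)+s
        for o in (-1.57,1.57,0,3.14):
            f=lambda p:np.concatenate([np.r_[(fk(p,q,s)[0]-x)*5,(fk(p,q,s)[1].inv()*r).as_rotvec()] for q,x,r in D])
            t=least_squares(f,[.3,.4,.4,.25,0,0,o],max_nfev=60)
            if best is None or t.cost<best[0]: best=(t.cost,t.x,s,t.fun)
    return best
if __name__=='__main__':
    c,p,s,f=fit(); print(c,p,s); print(np.round(f.reshape(-1,6),3)); np.save('kin.npy',np.r_[p,s])
E
python3 kin.py
```

```text
0.07405406390555636 [0.36845919 0.48724634 0.3752438  0.35554744 0.03209526 0.33475664
 1.57169204] (-1, -1, -1, -1)
[[ 0.115  0.069  0.035  0.001 -0.    -0.   ]
 [ 0.091  0.066  0.028 -0.    -0.    -0.   ]
 [ 0.109  0.1    0.009 -0.     0.001  0.   ]
 [ 0.064  0.111 -0.016  0.001 -0.001  0.001]
 [-0.015  0.118 -0.009 -0.    -0.001  0.002]
 [ 0.019  0.117  0.007 -0.002  0.006  0.002]
 [-0.036  0.099 -0.011  0.003  0.005 -0.   ]
 [-0.114  0.046  0.028 -0.     0.    -0.001]
 [ 0.059  0.1    0.013  0.001 -0.004 -0.003]
 [ 0.026 -0.007 -0.084 -0.001 -0.001  0.   ]]
```

```bash
cat > kin2.py <<'E'
from kin import *
S=(-1,-1,-1,-1); O=np.pi/2
def FK(p,q):
    r=R.from_euler('z',-q[0]); x=r.apply([p[0],p[1],p[2]])
    r=r*R.from_euler('y',q[1])*R.from_euler('z',-q[2]); x=x+r.apply([p[3],p[4],p[5]])
    r=r*R.from_euler('y',q[3])*R.from_euler('z',-q[4]); x=x+r.apply([p[6],p[7],p[8]])
    r=r*R.from_euler('y',q[5])*R.from_euler('z',-q[6]+O); return x+r.apply([0,0,p[9]]),r
p0=np.array([0,0,.37,.03,0,.45,-.03,0,.38,.3])
t=least_squares(lambda p:np.r_[np.concatenate([FK(p,q)[0]-x for q,x,r in D]),1e-3*(p-p0)],p0); P=t.x
def ik(x,r,n=150,margin=.05,seed=0,q0=None):
    g=np.random.default_rng(seed);L,H=lo+margin,hi-margin;out=[]
    for i in range(n):
        s=g.uniform(L,H) if q0 is None or i else np.clip(q0,L,H)
        f=lambda q:np.r_[(FK(P,q)[0]-x)*3,(FK(P,q)[1].inv()*r).as_rotvec()]
        u=least_squares(f,s,bounds=(L,H),max_nfev=60)
        if u.cost<1e-6: out.append(u.x)
    return np.array(out)
tool=lambda yaw,pitch:R.from_euler('z',yaw,degrees=True)*R.from_euler('y',-pitch,degrees=True)*R.from_euler('x',180,degrees=True)
if __name__=='__main__':
    np.set_printoptions(precision=2,suppress=True)
    print(P,np.abs(t.fun).max())
    for pit in (42,):
        for flip in (0,180):
            for x in ([.553,-.3705,.096],[.553,-.3705,.19],[.535,-.19,.22]):
                o=ik(np.array(x),tool(0,pit)*R.from_euler('z',flip,degrees=True)); print(pit,flip,x,len(o)); print(o[:7] if len(o) else '')
E
timeout 500 python3 kin2.py
```

```text
[-0.   -0.01  0.34  0.   -0.02  0.56  0.   -0.    0.38  0.37] 0.0007924016149848945
42 0 [0.553, -0.3705, 0.096] 55
[[ 1.45  0.99 -1.01  2.12  2.3   0.29 -2.89]
 [ 1.46  1.   -1.02  2.12  2.28  0.3  -2.86]
 [ 0.92  0.75 -0.14  2.14  4.19  0.5   1.31]
 [ 0.98  0.76 -0.22  2.13  4.15  0.45  1.36]
 [ 0.96  0.75 -0.19  2.13  4.17  0.47  1.34]
 [ 0.92  0.75 -0.14  2.14  4.19  0.5   1.31]
 [ 1.53  1.1  -1.19  2.12  2.04  0.44 -2.57]]
42 0 [0.553, -0.3705, 0.19] 15
[[ 1.54  0.87 -1.18  2.08  1.56  0.28 -2.24]
 [ 1.55  0.88 -1.2   2.07  1.56  0.3  -2.24]
 [ 1.54  0.86 -1.18  2.08  1.56  0.28 -2.24]
 [ 1.54  0.87 -1.18  2.08  1.56  0.28 -2.24]
 [ 1.54  0.87 -1.18  2.08  1.56  0.28 -2.24]
 [ 1.54  0.87 -1.18  2.08  1.56  0.28 -2.24]
 [ 1.54  0.87 -1.18  2.08  1.56  0.28 -2.24]]
42 0 [0.535, -0.19, 0.22] 31
[[ 0.97  0.43 -0.62  2.39  3.39  0.28  1.79]
 [ 0.17  0.41  0.46  2.41  4.19  0.62  0.96]
 [ 0.19  0.41  0.43  2.41  4.18  0.61  0.97]
 [ 1.18  0.51 -0.93  2.39  2.76  0.28  2.43]
 [ 1.17  0.5  -0.92  2.39  2.78  0.28  2.41]
 [ 1.18  0.51 -0.93  2.39  2.76  0.28  2.43]
 [ 1.3   0.61 -1.16  2
[... 369 characters left out ...]
41]]
42 180 [0.553, -0.3705, 0.19] 30
[[ 1.55  0.88 -1.2   2.07  1.56  0.3   0.9 ]
 [ 1.55  0.87 -1.19  2.08  1.56  0.29  0.9 ]
 [ 1.55  0.87 -1.19  2.07  1.56  0.3   0.9 ]
 [ 1.55  0.87 -1.19  2.07  1.56  0.3   0.9 ]
 [ 1.55  0.88 -1.2   2.07  1.56  0.3   0.9 ]
 [ 1.54  0.87 -1.18  2.08  1.56  0.28  0.9 ]
 [ 1.54  0.87 -1.18  2.08  1.56  0.28  0.9 ]]
42 180 [0.535, -0.19, 0.22] 35
[[ 1.17  0.5  -0.92  2.39  2.79  0.28 -0.74]
 [ 0.17  0.41  0.46  2.41  4.19  0.62 -2.18]
 [ 1.29  0.59 -1.14  2.39  2.36  0.36 -0.3 ]
 [ 0.17  0.41  0.45  2.41  4.19  0.61 -2.18]
 [ 1.19  0.51 -0.95  2.39  2.73  0.28 -0.68]
 [ 1.31  0.62 -1.18  2.39  2.28  0.39 -0.22]
 [ 1.27  0.58 -1.1   2.39  2.42  0.34 -0.36]]
```

The model fits to under 1 mm. A full 42° tool tilt needs a wrist flip. A simpler way is to set the board down, regrip it with the tool tilted about -32°, and then turn forward. First I'll check that this is reachable.

```bash
timeout 300 python3 - <<'E'
from kin2 import *
np.set_printoptions(precision=2,suppress=True)
for pit,x in ((-32,[.548,-.19,.006]),(-32,[.548,-.19,.2]),(0,[.54,-.25,.2]),(10,[.553,-.3705,.096]),(10,[.553,-.3705,.2])):
    o=ik(np.array(x),tool(0,pit),n=40,q0=np.array([.25,.8,.06,1.8,-.1,.6,-1.2])); print(pit,x,len(o)); print(o[:3] if len(o) else '')
E
python3 g.py 545 -225 210 0 0
```

```text
-32 [0.548, -0.19, 0.006] 5
[[ 0.66  1.34 -1.13  1.23  0.95  1.75 -2.01]
 [ 0.23  1.09 -0.04  1.25  0.15  1.35 -1.44]
 [ 0.27  1.1  -0.12  1.25  0.21  1.36 -1.49]]
-32 [0.548, -0.19, 0.2] 5
[[-0.21  1.13  1.15  1.18 -0.59  1.77 -0.74]
 [-0.03  0.94  0.55  1.18 -0.21  1.65 -1.09]
 [ 0.61  1.04 -1.    1.15  0.68  1.88 -1.87]]
0 [0.54, -0.25, 0.2] 7
[[ 0.64  0.58 -0.4   1.68  0.26  0.94 -1.43]
 [ 1.04  0.83 -1.2   1.66  0.82  1.24 -1.92]
 [ 0.44  0.55 -0.09  1.68  0.06  0.91 -1.24]]
10 [0.553, -0.3705, 0.096] 14
[[ 0.77  0.73 -0.27  1.72  0.15  0.57 -1.12]
 [ 1.21  1.   -1.14  1.71  1.05  0.97 -1.84]
 [ 0.31  0.77  0.48  1.74 -0.73  0.68 -0.35]]
10 [0.553, -0.3705, 0.2] 9
[[ 0.87  0.62 -0.43  1.63  0.22  0.8  -1.19]
 [ 1.05  0.68 -0.75  1.63  0.49  0.87 -1.41]
 [ 0.48  0.59  0.2   1.64 -0.3   0.8  -0.74]]
at [ 535.12  -252.36   215.117] shift [ 0.111 -0.538  0.217] shift after turn [ 0.198 -0.547  0.102] turn [-0.45  -6.682  0.196]
F [ 0.429 -0.619 -0.861] w 63.70641654156269 grip 49.99735236167908 t 29.1 j [ 0.877  0.417 -0.349  2.167 -1.1    0.235  0.075]
```

All feasible. Undoing the tilt.

```bash
python3 -m inch '{"motion":[[[0,-0.1,0,-0.1,-0.7,0,1],[0,-0.1,0,-0.1,-0.7,0,1],[0,-0.1,0,-0.1,-0.7,0,1],[0,-0.1,0,-0.1,-0.7,0,1],[0,-0.1,0,0,-0.7,0,1]]]}' 50
python3 -m inch '{"motion":[[[0,0,0,0,-0.7,0,1],[0,0,0,0,-0.7,0,1],[0,0,0,0,-0.7,0,1],[0,0,0,0,-0.7,0,1],[0,0,0,0,0,0,1]]]}' 50
python3 g.py 547.7 -190 210 0 0
```

```text
clock: 29.6
tool_pos: [0.5345, -0.2283, 0.2157]
tool_rot: [-0.002, 0.99, 0.003, 0.139]
contact_force: [0.7, 0.9, -2.7]
gripper_width: 0.0633
grasp_force: 50.0
clock: 30.1
tool_pos: [0.5372, -0.2277, 0.215]
tool_rot: [-0.002, 1.0, 0.005, 0.019]
contact_force: [-0.2, 0.3, -2.1]
gripper_width: 0.0634
grasp_force: 50.0
at [ 537.23  -227.724  214.999] shift [ 0.212 -0.752  0.111] shift after turn [ 0.209 -0.754  0.1  ] turn [-0.05  -0.443  0.107]
F [-0.17   0.286 -2.143] w 63.419034445501715 grip 49.99913156032562 t 30.1 j [ 0.08   0.537  0.441  1.741 -0.311  0.897 -0.907]
```

```bash
python3 -m inch '{"motion":[[[0.2,-0.3,0.2,-0.05,-0.44,0.1,1],[0,-0.4,0.4,0,0,0,1],[0,-0.05,0.8,0,0,0,1],[0,0,0.8,0,0,0,1],[0,0,0.8,0,0,0,1]]]}' 50
python3 -m inch '{"motion":[[[0,0,0.4,0,0,0,1],[0,0,0.2,0,0,0,1],[0,0,0.1,0,0,0,1],[0,0,0,0,0,0,1],[0,0,0,0,0,0,1]]]}' 50
python3 g.py 547.7 -190 4 0 0
```

```text
clock: 30.6
tool_pos: [0.5451, -0.1909, 0.0646]
tool_rot: [-0.0, 1.0, -0.001, 0.001]
contact_force: [0.5, -0.7, -2.7]
gripper_width: 0.0636
grasp_force: 50.0
clock: 31.1
tool_pos: [0.5463, -0.1917, 0.0312]
tool_rot: [0.0, 1.0, -0.001, 0.001]
contact_force: [-1.1, 0.2, -1.9]
gripper_width: 0.0635
grasp_force: 50.0
at [ 546.299 -191.685   31.228] shift [ 0.027 -0.034  0.545] shift after turn [ 0.028 -0.034  0.545] turn [ 0.006 -0.017 -0.031]
F [-1.055  0.196 -1.875] w 63.458934695209166 grip 49.99892234802246 t 31.1 j [ 0.092  0.794  0.315  1.861 -0.434  0.553 -0.882]
```

```bash
python3 -m inch '{"motion":[[[0,0,0.3,0,0,0,1],[0,0,0.12,0,0,0,1],[0,0,0.05,0,0,0,1],[0,0,0,0,0,0,1],[0,0,0,0,0,0,1]]]}' 50
python3 -m inch '{"motion":[[[0,0,0.03,0,0,0,1],[0,0,0.02,0,0,0,1],[0,0,0.02,0,0,0,1],[0,0,0,0,0,0,1],[0,0,0,0,0,0,1]]]}' 50
```

```text
clock: 31.6
tool_pos: [0.5454, -0.1913, 0.0063]
tool_rot: [-0.0, 1.0, -0.001, -0.001]
contact_force: [-0.7, -0.2, -2.9]
gripper_width: 0.0638
grasp_force: 50.0
clock: 32.1
tool_pos: [0.5455, -0.1912, 0.0035]
tool_rot: [-0.0, 1.0, -0.001, -0.0]
contact_force: [-1.2, 0.8, 5.3]
gripper_width: 0.0635
grasp_force: 50.0
```

```bash
python3 -m inch '{"motion":[[[0,0,-0.02,0,0,0,1],[0,0,0,0,0,0,0.2],[0,0,0,0,0,0,0],[0,0,0,0,0,0,0],[0,0,0,0,0,0,0]]]}'
python3 -m inch '{"motion":[[[0,0,-0.2,0,0,0,0],[0,0,-0.5,0,-0.3,0,0],[0,0,-0.5,0,-0.7,0,0],[0,0,-0.3,0,-0.8,0,0],[0,0,0,0,-0.8,0,0]]]}'
python3 -m inch '{"motion":[[[0,0,0,0,-0.8,0,0],[0,0,0,0,-0.8,0,0],[0,0,0,0,-0.8,0,0],[0,0,0,0,-0.8,0,0],[0,0,0,0,-0.6,0,0]]]}'
python3 g.py 545.5 -191.2 7 0 -32
```

```text
clock: 32.6
tool_pos: [0.5455, -0.1913, 0.0039]
tool_rot: [-0.0, 1.0, -0.001, -0.0]
contact_force: [0.1, 0.7, 0.1]
gripper_width: 0.0917
grasp_force: 0.0
clock: 33.1
tool_pos: [0.5495, -0.192, 0.0825]
tool_rot: [0.001, 0.994, -0.001, -0.112]
contact_force: [0.2, -0.1, 0.1]
gripper_width: 0.0937
grasp_force: 0.0
clock: 33.6
tool_pos: [0.548, -0.191, 0.0792]
tool_rot: [-0.0, 0.961, -0.001, -0.277]
contact_force: [-0.5, 0.1, -0.5]
gripper_width: 0.0938
grasp_force: 0.0
at [ 547.959 -190.957   79.22 ] shift [0.727 0.004 1.249] shift after turn [0.724 0.005 1.251] turn [-0.008  0.033 -0.02 ]
F [-0.513  0.111 -0.513] w 93.84368559889705 grip 0.0 t 33.6 j [-0.001  1.057  0.477  1.245 -0.223  1.452 -1.12 ]
```

```bash
python3 -m inch '{"motion":[[[0.2,0,0.35,0,0,0,0],[0.2,0,0.35,0,0,0,0],[0.18,0,0.3,0,0,0,0],[0.1,0,0.15,0,0,0,0],[0,0,0,0,0,0,0]]]}'
python3 g.py 545.5 -191.2 7 0 -32
```

```text
clock: 34.1
tool_pos: [0.5443, -0.1908, 0.0105]
tool_rot: [-0.001, 0.961, -0.001, -0.277]
contact_force: [0.2, 0.4, -1.2]
gripper_width: 0.0939
grasp_force: 0.0
at [ 544.305 -190.791   10.543] shift [0.058 0.008 0.047] shift after turn [0.058 0.008 0.047] turn [-0.029  0.043 -0.024]
F [ 0.246  0.416 -1.168] w 93.92178248890718 grip 0.0 t 34.1 j [ 0.006  1.138  0.457  1.266 -0.248  1.355 -1.123]
```

```bash
python3 -m inch '{"motion":[[[0.04,0,0.06,0,0,0,0.3],[0,0,0,0,0,0,1],[0,0,0,0,0,0,1],[0,0,0,0,0,0,1],[0,0,0,0,0,0,1]]]}' 60
python3 -m inch '{"motion":[[[0,0,0,0,0,0,1],[0,0,0,0,0,0,1],[-0.05,0,-0.09,0,0,0,1],[-0.15,0,-0.26,0,0,0,1],[-0.25,0,-0.43,0,0,0,1]]]}' 60
python3 g.py 545 -200 210 0 -32
```

```text
clock: 34.6
tool_pos: [0.5462, -0.1913, 0.009]
tool_rot: [-0.0, 0.961, -0.001, -0.276]
contact_force: [1.2, -0.2, 1.2]
gripper_width: 0.0631
grasp_force: 60.0
clock: 35.1
tool_pos: [0.5464, -0.1906, 0.053]
tool_rot: [-0.001, 0.961, -0.001, -0.278]
contact_force: [-0.2, 0.4, -3.0]
gripper_width: 0.0633
grasp_force: 60.0
at [ 546.355 -190.591   52.983] shift [-1.697  0.184 -2.643] shift after turn [-1.687  0.188 -2.649] turn [-0.029  0.044 -0.018]
F [-0.153  0.395 -2.982] w 63.259256145038854 grip 59.99839782714844 t 35.1 j [ 0.002  1.087  0.469  1.256 -0.233  1.414 -1.121]
```

```bash
python3 -m inch '{"motion":[[[-0.3,0,-0.48,0,0,0,1],[-0.4,0,-0.6,0,0,0,1],[-0.4,0,-0.6,0,0,0,1],[-0.35,0,-0.55,0,0,0,1],[-0.2,0,-0.4,0,0,0,1]]]}' 60
python3 -m inch '{"motion":[[[0,0,0,0,0.5,0,1],[0,0,0,0,0.8,0,1],[0,0,0,0,0.8,0,1],[0,0,0,0,0.8,0,1],[0,0,0,0,0.8,0,1]]]}' 60
python3 -m inch '{"motion":[[[0,0,0,0,0.8,0,1],[0,0,0,0,0.8,0,1],[0,0,0,0,0.8,0,1],[0,0,0,0,0.8,0,1],[0,0,0,0,0.8,0,1]]]}' 60
python3 g.py 535 -370.5 210 0 10
```

```text
clock: 35.6
tool_pos: [0.5476, -0.1917, 0.2121]
tool_rot: [-0.0, 0.962, -0.002, -0.275]
contact_force: [0.3, 0.0, -4.2]
gripper_width: 0.0633
grasp_force: 60.0
clock: 36.1
tool_pos: [0.547, -0.1912, 0.2096]
tool_rot: [-0.0, 0.993, -0.001, -0.117]
contact_force: [0.8, 0.4, -2.1]
gripper_width: 0.063
grasp_force: 60.0
clock: 36.6
tool_pos: [0.5465, -0.1912, 0.2095]
tool_rot: [-0.0, 0.998, -0.001, 0.057]
contact_force: [0.7, 0.6, -3.1]
gripper_width: 0.0635
grasp_force: 60.0
at [ 546.472 -191.173  209.543] shift [-0.218  3.587 -0.035] shift after turn [-0.224  3.587 -0.049] turn [ 0.001  0.685 -0.029]
F [ 0.704  0.632 -3.126] w 63.49282192488138 grip 59.9991649389267 t 36.6 j [ 0.01   0.5    0.449  1.836 -0.368  0.773 -0.92 ]
```

```bash
python3 -m inch '{"motion":[[[-0.05,0.5,0,0,0.3,0,1],[-0.05,0.7,0,0,0.3,0,1],[-0.05,0.8,0,0,0,0,1],[-0.05,0.8,0,0,0,0,1],[0,0.7,0,0,0,0,1]]]}' 60
python3 -m inch '{"motion":[[[0,0.1,0,0,0.1,0,1],[0,0,0,0,0,0,1],[0,0,0,0,0,0,1],[0,0,0,0,0,0,1],[0,0,0,0,0,0,1]]]}' 60
python3 g.py 535 -370.5 210 0 10
python3 -c "
from h import *
s=snap('side','s7.png')"
```

```text
clock: 37.1
tool_pos: [0.5351, -0.3683, 0.2079]
tool_rot: [0.0, 0.997, -0.002, 0.082]
contact_force: [0.1, 0.6, -3.4]
gripper_width: 0.0632
grasp_force: 60.0
clock: 37.6
tool_pos: [0.5375, -0.3694, 0.2073]
tool_rot: [-0.001, 0.996, -0.0, 0.087]
contact_force: [-1.1, -0.0, -2.8]
gripper_width: 0.0636
grasp_force: 60.0
at [ 537.546 -369.407  207.305] shift [-0.041  0.022 -0.062] shift after turn [-0.041  0.022 -0.062] turn [-0.012  0.011 -0.005]
F [-1.075 -0.045 -2.841] w 63.614389524937266 grip 59.998900294303894 t 37.6 j [ 0.379  0.586  0.383  1.674 -0.44   0.827 -0.596]
```

View pics/s7.png

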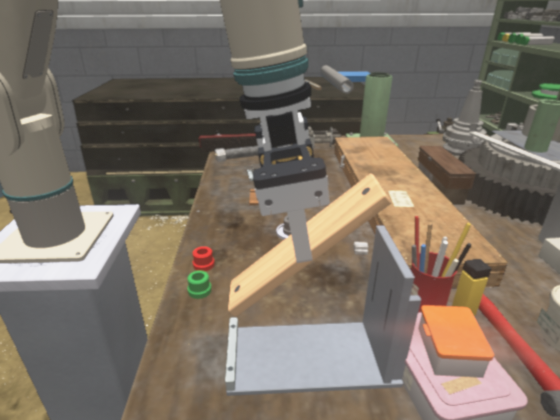

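The board is held at a slant, foot end at (230,300) and high end at (382,195), above the angle plate with lip at (232,350) and upright at (390,300). Checking its angle by casting rays onto the near-side plane.

```bash
python3 - <<'E'
from h import *
s=snap('side'); a=s['pixels']; hsv=cv2.cvtColor(a,cv2.COLOR_RGB2HSV).astype(int)
m=((hsv[...,0]>8)&(hsv[...,0]<30)&(hsv[...,1]>60)&(hsv[...,2]>170)).astype(np.uint8); m[:,395:]=0;m[:165]=0;m[:,:220]=0
c=max(cv2.findContours(m,0,2)[0],key=cv2.contourArea).reshape(-1,2)
K=np.array(s['mtx']);p=np.array(s['position']);q=np.array(s['rotation']);M=R.from_quat(np.roll(q.ravel(),-1)).as_matrix()
def ry(uv,y):
    d=M@np.linalg.inv(K)@np.array([uv[0],uv[1],1.]); return (p+d*(y-p[1])/d[1])*1000
# lower edge: max v for each u; near face plane y=-.401
L=np.array([[u,c[c[:,0]==u][:,1].max()] for u in range(240,384,4) if (c[:,0]==u).any()])
W=np.array([ry(x,-.401) for x in L]); k=np.polyfit(W[:,0],W[:,2],1); r=W[:,2]-np.polyval(k,W[:,0]); g=abs(r)<4; k=np.polyfit(W[g,0],W[g,2],1)
print('angle',np.degrees(np.arctan(k[0])),'ends',c[c[:,0].argmin()],c[c[:,0].argmax()],ry(c[c[:,1].argmax()],-.401))
st=robot.read_state();t=st['tool_pos']*1000
# perpendicular distance tcp to lower-face line
print(t,(t[2]-np.polyval(k,t[0]))*np.cos(np.arctan(k[0])),'max u,v',c[c[:,0].argmax()])
mm=c[c[:,0]>=c[:,0].max()-2]; print([ry(x,-.401) for x in (mm[mm[:,1].argmax()],)])
# foot far/near via lip: project lip inner edge & upright for check
for P in ([.4455,-.4305,.032],[.4455,-.3105,.032],[.654,-.4305,.2],[.654,-.4305,.01]): print(np.round(proj(s,P),1))
E
```

```text
angle 42.38368772890899 ends [306 222] [394 241] [ 545.95673754 -401.          219.11852398]
[ 537.37943468 -370.09560251  207.29566272] -0.9922693418272961 max u,v [394 241]
[array([ 645.4068784 , -401.        ,  227.87584322])]
[234.3 377.5]
[238.5 314.4]
[405.6 275.8]
[383.5 382.9]
```

```bash
python3 - <<'E'
from h import *
s=snap('side','s8f.png'); a=cv2.imread('pics/s8f.png')
cv2.imwrite('pics/s8.png',cv2.resize(a[165:320,220:400],None,fx=3.8,fy=3.8,interpolation=cv2.INTER_CUBIC))
t=robot.read_state()['tool_pos']*1000
th=np.radians(42); u=np.array([np.cos(th),0,np.sin(th)]);n=np.array([-np.sin(th),0,np.cos(th)])
for e in(-125,125):
  for h in(-9,7):
    for y in (-32,32): print(e,h,y,np.round(((proj(s,(t+e*u+h*n+[0,y,0])/1000))-[220,165])*3.8,0), np.round(t+e*u+h*n,0))
E
```

```text
-125 -9 -32 [ 60. 575.] [ 450. -370.  117.]
-125 -9 32 [ 69. 455.] [ 450. -370.  117.]
-125 7 -32 [ 27. 550.] [ 440. -370.  129.]
-125 7 32 [ 39. 432.] [ 440. -370.  129.]
125 -9 -32 [660. 136.] [ 636. -370.  284.]
125 -9 32 [601.  49.] [ 636. -370.  284.]
125 7 -32 [630. 100.] [ 626. -370.  296.]
125 7 32 [573.  16.] [ 626. -370.  296.]
```

View pics/s8.png

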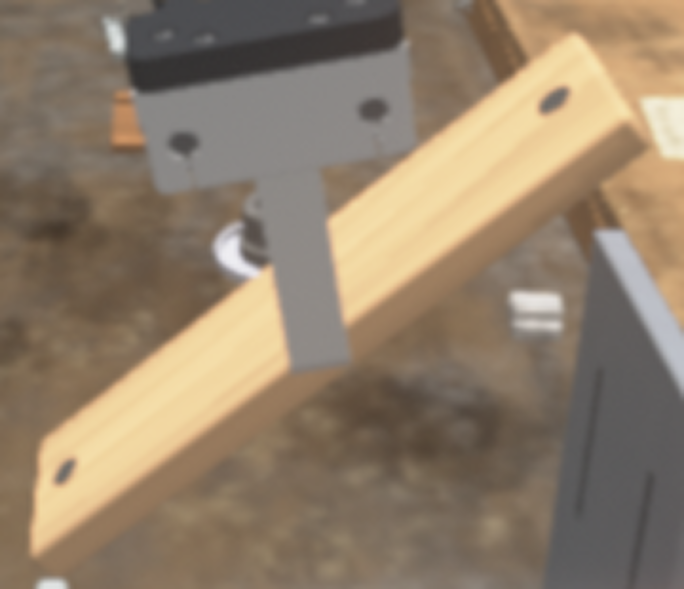

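The board sits close to the prediction, at about 41°, with foot corner at crop (33,552) and high end at (640,125). I'll add 1.5° of tilt and lower it.

```bash
python3 -m inch '{"motion":[[[0,0,0,0,0.3,0,1],[0,0,0,0,0,0,1],[0,0,0,0,0,0,1],[0,0,0,0,0,0,1],[0,0,0,0,0,0,1]]]}' 60
python3 g.py 550.4 -370.5 115 0 11.5
```

```text
clock: 38.25
tool_pos: [0.5372, -0.3711, 0.2072]
tool_rot: [0.0, 0.995, -0.001, 0.1]
contact_force: [-0.4, -0.3, -2.4]
gripper_width: 0.063
grasp_force: 60.0
at [ 537.224 -371.142  207.198] shift [-0.107 -0.013  1.86 ] shift after turn [-0.109 -0.013  1.859] turn [ 0.004  0.012 -0.025]
F [-0.431 -0.32  -2.445] w 63.00454106417968 grip 59.998676776885986 t 38.25 j [ 0.397  0.576  0.367  1.696 -0.461  0.796 -0.57 ]
```

```bash
python3 -m inch '{"motion":[[[-0.02,0,0.4,0,0,0,1],[-0.03,0,0.5,0,0,0,1],[-0.03,0,0.5,0,0,0,1],[-0.03,0,0.36,0,0,0,1],[0,0,0.1,0,0,0,1]]]}' 60
python3 -m inch '{"motion":[[[0,0,0,0,0,0,1],[0,0,0,0,0,0,1],[0,0,0,0,0,0,1],[0,0,0,0,0,0,1],[0,0,0,0,0,0,1]]]}' 60
python3 g.py 550.4 -370.5 103 0 11.5
python3 - <<'E'
from h import *
s=snap('side','s9f.png'); a=cv2.imread('pics/s9f.png')
cv2.imwrite('pics/s9.png',cv2.resize(a[210:400,215:425],None,fx=3,fy=3,interpolation=cv2.INTER_CUBIC))
E
```

```text
clock: 38.75
tool_pos: [0.5492, -0.37, 0.1126]
tool_rot: [-0.001, 0.995, -0.001, 0.098]
contact_force: [1.1, -0.1, -2.2]
gripper_width: 0.0627
grasp_force: 60.0
clock: 39.25
tool_pos: [0.5503, -0.3714, 0.1157]
tool_rot: [0.0, 0.995, -0.001, 0.1]
contact_force: [-0.5, 0.4, -2.5]
gripper_width: 0.0633
grasp_force: 60.0
at [ 550.277 -371.408  115.693] shift [-0.048 -0.018  0.249] shift after turn [-0.048 -0.018  0.249] turn [ 0.01   0.001 -0.028]
F [-0.494  0.43  -2.51 ] w 63.2638261753459 grip 59.998857378959656 t 39.25 j [ 0.437  0.698  0.29   1.75  -0.542  0.62  -0.496]
```

View pics/s9.png

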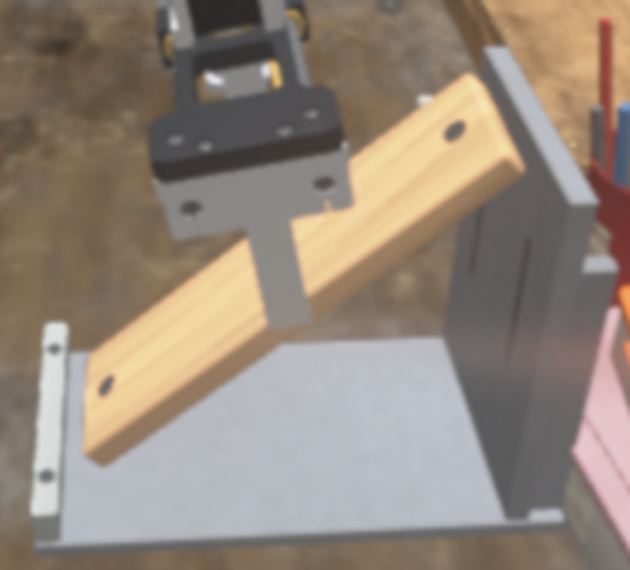

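The foot is inside the lip (crop (95,455) against lip (55,430)) and the high end is just short of the upright. That was my last picture, so from here I go by force and pixel measurements.

```bash
python3 -m inch '{"motion":[[[-0.02,0,0.05,0,0,0,1],[-0.02,0,0.05,0,0,0,1],[0,0,0.04,0,0,0,1],[0,0,0,0,0,0,1],[0,0,0,0,0,0,1]]]}' 60
python3 -m inch '{"motion":[[[0,0,0.03,0,0,0,1],[0,0,0.03,0,0,0,1],[0,0,0,0,0,0,1],[0,0,0,0,0,0,1],[0,0,0,0,0,0,1]]]}' 60
```

```text
clock: 39.8
tool_pos: [0.5494, -0.3712, 0.1075]
tool_rot: [-0.0, 0.995, -0.001, 0.1]
contact_force: [-0.5, -0.1, -2.2]
gripper_width: 0.0631
grasp_force: 60.0
clock: 40.3
tool_pos: [0.5501, -0.3712, 0.1048]
tool_rot: [0.0, 0.995, -0.001, 0.1]
contact_force: [-0.6, 0.8, -2.5]
gripper_width: 0.063
grasp_force: 60.0
```

```bash
python3 -m inch '{"motion":[[[0,0,0.03,0,0,0,1],[0,0,0.02,0,0,0,1],[0,0,0,0,0,0,1],[0,0,0,0,0,0,1],[0,0,0,0,0,0,1]]]}' 60
python3 -m inch '{"motion":[[[0,0,0.03,0,0,0,1],[0,0,0.02,0,0,0,1],[0,0,0,0,0,0,1],[0,0,0,0,0,0,1],[0,0,0,0,0,0,1]]]}' 60
```

```text
clock: 40.8
tool_pos: [0.551, -0.3714, 0.1027]
tool_rot: [0.0, 0.995, -0.001, 0.1]
contact_force: [1.7, 1.2, -1.0]
gripper_width: 0.0632
grasp_force: 60.0
clock: 41.3
tool_pos: [0.5527, -0.3714, 0.101]
tool_rot: [0.001, 0.995, -0.001, 0.101]
contact_force: [5.3, 0.6, 5.6]
gripper_width: 0.0632
grasp_force: 60.0
```

```bash
python3 -m inch '{"motion":[[[0,0,-0.02,0,0,0,1],[0,0,0,0,0,0,1],[0,0,0,0,0,0,1],[0,0,0,0,0,0,1],[0,0,0,0,0,0,1]]]}' 5
python3 -m inch '{"motion":[[[0,0,0,0,0,0,0.28],[0,0,0,0,0,0,0.26],[0,0,0,0,0,0,0.2],[0,0,0,0,0,0,0],[0,0,0,0,0,0,0]]]}'
python3 -m inch '{"motion":[[[0,0,0,0,0,0,0],[0,0,0,0,0,0,0],[0,0,0,0,0,0,0],[0,0,0,0,0,0,0],[0,0,0,0,0,0,0]]]}'
```

```text
clock: 41.8
tool_pos: [0.5499, -0.371, 0.1002]
tool_rot: [-0.0, 0.995, -0.001, 0.099]
contact_force: [-0.0, 0.8, -2.8]
gripper_width: 0.0642
grasp_force: 5.0
clock: 42.3
tool_pos: [0.551, -0.3713, 0.101]
tool_rot: [0.0, 0.995, -0.001, 0.1]
contact_force: [-0.2, 0.3, -0.4]
gripper_width: 0.0878
grasp_force: 0.0
clock: 42.8
tool_pos: [0.5509, -0.3712, 0.1008]
tool_rot: [0.0, 0.995, -0.001, 0.1]
contact_force: [0.7, -0.6, -0.2]
gripper_width: 0.0943
grasp_force: 0.0
```

Released. Backing straight out along the tool axis, then over to the robot side, clear of everything, to measure the final state from both cameras.

```bash
python3 -m inch '{"motion":[[[0,0,-0.2,0,0,0,0],[0,0,-0.5,0,0,0,0],[0,0,-0.7,0,0,0,0],[0,0,-0.8,0,0,0,0],[0,0,-0.8,0,0,0,0]]]}'
python3 -m inch '{"motion":[[[-0.4,0,-0.3,0,0,0,0],[-0.7,0,-0.2,0,0,0,0],[-0.7,0.2,0,0,0,0,0],[-0.7,0.5,0,0,0,0,0],[-0.5,0.6,0,0,0,0,0]]]}'
python3 -m inch '{"motion":[[[-0.4,0.5,0,0,0,0,0],[-0.4,0.5,0,0,0,0,0],[-0.3,0.5,0,0,0,0,0],[0,0.5,0,0,0,0,0],[0,0,0,0,0,0,0]]]}'
python3 - <<'E'
from h import *
np.set_printoptions(precision=1,suppress=True)
s=snap('side','fs.png');t=snap('top','ft.png')
A=lambda s:(cv2.cvtColor(s['pixels'],cv2.COLOR_RGB2HSV).astype(int))
# board: side view light-wood contour polygon
h=A(s); m=((h[...,0]>8)&(h[...,0]<30)&(h[...,1]>60)&(h[...,2]>190)).astype(np.uint8); m[:,425:]=0;m[:225]=0;m[:,:225]=0
c=max(cv2.findContours(m,0,2)[0],key=cv2.contourArea);print('side poly',cv2.approxPolyDP(c,4,True).reshape(-1,2).tolist())
h=A(t); m=((h[...,0]>8)&(h[...,0]<30)&(h[...,1]>50)&(h[...,2]>190)).astype(np.uint8); m[:,:385]=0;m[:,455:]=0;m[:130]=0;m[260:]=0
c=max(cv2.findContours(m,0,2)[0],key=cv2.contourArea);print('top poly',cv2.approxPolyDP(c,3,True).reshape(-1,2).tolist())
# predictions for board at several angles, foot gap g
for th,g in((42,6),(40,5),(38,0)):
  r=np.radians(th);u=np.array([np.cos(r),0,np.sin(r)]);n=np.array([-np.sin(r),0,np.cos(r)])
  f=np.array([446.5+g+16*np.sin(r),-371,10])
  for nm,cam in(('side',s),('top',t)): print(th,g,nm,np.array([proj(cam,(f+16*n+e*u+[0,y,0])/1000) for e in(0,250) for y in(-32,32)]).tolist())
# dark clamp in tray
v=h[...,2]; m=np.zeros(v.shape,np.uint8); m[148:248,128:170]=(v<110)[148:248,128:170]
P0=[[133,158],[157,158]]
# tray polygon interior only
poly=np.array([proj(t,np.r_[np.array([553.9,351,3])+R.from_euler('z',7.8,degrees=True).apply([a,b,0])]/1000) for a,b in((108,33),(108,-33),(-108,-33),(-108,33))],np.int32)
k=np.zeros_like(m);cv2.fillPoly(k,[poly],1); m&=k
c=max(cv2.findContours(m,0,2)[0],key=cv2.contourArea).reshape(-1,2); print('clamp z33',cv2.minAreaRect(np.array([ray(t,p,.033)[:2]*1000 for p in c],np.float32)))
print(robot.read_state()['tool_pos'],robot.read_state()['contact_force'])
E
```

```text
clock: 43.3
tool_pos: [0.5203, -0.3712, 0.2499]
tool_rot: [0.0, 0.995, -0.001, 0.1]
contact_force: [1.6, 1.2, 1.1]
gripper_width: 0.0941
grasp_force: 0.0
clock: 43.8
tool_pos: [0.3669, -0.4355, 0.2435]
tool_rot: [-0.0, 0.995, -0.001, 0.1]
contact_force: [0.5, 0.3, -0.1]
gripper_width: 0.0942
grasp_force: 0.0
clock: 44.3
tool_pos: [0.3129, -0.5393, 0.2323]
tool_rot: [0.002, 0.995, -0.003, 0.099]
contact_force: [-0.4, 0.3, 0.1]
gripper_width: 0.0941
grasp_force: 0.0
side poly [[376, 251], [368, 251], [244, 332], [240, 365], [389, 280]]
top poly [[449, 160], [423, 160], [405, 241], [427, 241]]
42 6 side [[240.6717847594514, 365.54067869615324], [242.36269042170156, 331.89216596850275], [384.18767319318005, 269.10532130057635], [370.9216867383202, 240.86158974520905]]
42 6 top [[427.81265063864356, 242.10235389472675], [404.04209953245874, 241.54409175510486], [452.2611223067387, 163.8536797707046], [425.099495780982, 163.10870292781115]]
40 5 side [[239.96430602032325, 365.390660175801], [241.72137526784556, 331.7444120008444], [387.249887457069, 273.0025727365493], [373.74056678325485, 244.5168252984801]]
40 5 top [[427.8566993128974, 242.4800286180487], [404.078048211639, 241.9220236085855], [451.2383246526239, 162.25298667686172], [424.2370470445364, 161.51028424162632]]
38 0 side [[236.47255113823934, 365.3390206815311], [238.55440457170144, 331.67942441912106], [386.91947756023336, 277.0674759028676], [373.52401768493417, 248.32350151146895]]
38 0 top [[427.89100524105766, 244.3586586970069], [404.09998509479493, 243.8025950171607], [450.1890606950127, 162.4602473097456], [423.3452276251766, 161.7221925395492]]
clamp z33 ((566.363525390625, 360.8146057128906), (149.03990173339844, 7.635146141052246), 8.172123908996582)
[ 0.3 -0.5  0.2] [-0.1 -0.2  0.4]
```

```bash
python3 - <<'E'
from h import *
from scipy.optimize import least_squares
np.set_printoptions(precision=1,suppress=True)
s=snap('side');t=snap('top')
H=lambda s:cv2.cvtColor(s['pixels'],cv2.COLOR_RGB2HSV).astype(int)
h=H(s)
for r in (345,360): print(r,list(zip(range(224,252,2),h[r,224:252:2,0],h[r,224:252:2,1],h[r,224:252:2,2])))
obs=[(s,0,-32,(240,365.5)),(s,0,32,(243,331.5)),(s,250,-32,(389.5,279.5)),(t,0,-32,(427.5,241.7)),(t,0,32,(404.5,241.5)),(t,250,-32,(450,159.5)),(t,250,32,(422.5,159.5))]
def f(p):
  r=np.radians(p[1]);u=np.array([np.cos(r),0,np.sin(r)]);n=np.array([-np.sin(r),0,np.cos(r)])
  return np.concatenate([proj(c,(np.array([p[0],p[2]+y,10])+16*n+e*u)/1000)-o for c,e,y,o in obs])
def f2(p):
  y=np.radians(p[3]); r=np.radians(p[1]);Z=R.from_euler('z',p[3],degrees=True)
  u=np.array([np.cos(r),0,np.sin(r)]);n=np.array([-np.sin(r),0,np.cos(r)])
  return np.concatenate([proj(c,(np.array([p[0],p[2],10])+Z.apply([0,yy,0]+16*n+e*u))/1000)-o for c,e,yy,o in obs])
k=least_squares(f2,[463,40,-371,0]);print('board xf,th,y,yaw',k.x,k.fun)
h=H(t);v=h[...,2]
poly=np.array([proj(t,(np.array([553.9,351,20])+R.from_euler('z',7.8,degrees=True).apply([a,b,0]))/1000) for a,b in((106,34),(106,-34),(-106,-34),(-106,34))],np.int32)
kk=np.zeros(v.shape,np.uint8);cv2.fillPoly(kk,[poly],1);m=((v<165)&(kk>0)).astype(np.uint8)
m=cv2.morphologyEx(m,cv2.MORPH_CLOSE,np.ones((3,3)))
c=max(cv2.findContours(m,0,2)[0],key=cv2.contourArea).reshape(-1,2);print('clamp',cv2.minAreaRect(np.array([ray(t,p,.033)[:2]*1000 for p in c],np.float32)))
for nm,(u,w),z in(('collet',(247,143),.046),('nut',(312,147),.018)):
  pass
a=cv2.imread('pics/top0.png').astype(int);b=cv2.cvtColor(t['pixels'],cv2.COLOR_RGB2BGR).astype(int)
d=abs(a-b).max(2);print('bystander diff',d[133:155,237:258].max(),d[137:157,302:322].max(),'red/green',d[262:285,312:368].max())
# sleeve ring
g=((v<150)).astype(np.uint8);g[:,:265]=0;g[:,297:]=0;g[:185]=0;g[216:]=0
c=max(cv2.findContours(g,0,2)[0],key=cv2.contourArea);print('sleeve',cv2.minEnclosingCircle(c), 'pred z.039',proj(t,[.5576,-.0052,.039]))
E
```

```text
345 [(224, np.int64(16), np.int64(50), np.int64(118)), (226, np.int64(16), np.int64(43), np.int64(124)), (228, np.int64(40), np.int64(4), np.int64(189)), (230, np.int64(83), np.int64(5), np.int64(223)), (232, np.int64(80), np.int64(3), np.int64(220)), (234, np.int64(70), np.int64(4), np.int64(216)), (236, np.int64(45), np.int64(3), np.int64(158)), (238, np.int64(113), np.int64(11), np.int64(188)), (240, np.int64(12), np.int64(39), np.int64(207)), (242, np.int64(20), np.int64(81), np.int64(242)), (244, np.int64(18), np.int64(85), np.int64(234)), (246, np.int64(15), np.int64(42), np.int64(135)), (248, np.int64(17), np.int64(33), np.int64(124)), (250, np.int64(16), np.int64(89), np.int64(220))]
360 [(224, np.int64(16), np.int64(48), np.int64(127)), (226, np.int64(22), np.int64(18), np.int64(157)), (228, np.int64(80), np.int64(3), np.int64(219)), (230, np.int64(75), np.int64(5), np.int64(222)), (232, np.int64(80), np.int64(3), np.int64(219)), (234, np.int64(66), np.int64(6), np.int64(208)), (236, np.int64(108), np.int64(8), np.int64(169)), (238, np.int64(113), np.int64(11), np.int64(192)), (240, np.int64(16), np.int64(70), np.int64(222)), (242, np.int64(19), np.int64(89), np.int64(237)), (244, np.int64(18), np.int64(90), np.int64(236)), (246, np.int64(18), np.int64(90), np.int64(236)), (248, np.int64(18), np.int64(93), np.int64(231)), (250, np.int64(15), np.int64(99), np.int64(214))]
board xf,th,y,yaw [ 461.1   37.6 -370.8   -0.2] [-0.2 -0.4 -1.3 -0.1  2.  -1.3  0.3  0.9 -0.5  0.4  0.2  0.6  0.9 -0.3]
clamp ((551.2816162109375, 347.9066162109375), (188.98861694335938, 48.859046936035156), 8.054569244384766)
bystander diff 7 6 red/green 6
sleeve ((280.5, 200.0), 21.569753646850586) pred z.039 [280.2 198.7]
```

```bash
python3 - <<'E'
from h import *
from scipy.optimize import brentq
s=snap('side'); im=cv2.cvtColor(s['pixels'],cv2.COLOR_RGB2HSV).astype(float)
for r in range(344,366,4):
    S=im[r,:,1];V=im[r,:,2]
    x=np.arange(232,246,.1); lv=np.interp(x,np.arange(560),V); ls=np.interp(x,np.arange(560),S)
    e1=x[np.argmax(lv<192)]; e2=x[np.argmax(ls>45)]
    a=ray(s,(e1,r),.032)*1000;b=ray(s,(e2,r),.0226)*1000; g=b[0]-a[0]
    print(r,round(e1,1),round(e2,1),'lip x',round(a[0],1),'board x',round(b[0],1),'gap',round(g,1),'theta',round(np.degrees(brentq(lambda q:g+16*np.sin(q)+250*np.cos(q)-208,.5,1.2)),1))
E
```

```text
344 235.1 240.3 lip x 443.4 board x 450.3 gap 7.0 theta 40.3
348 234.8 240.0 lip x 443.3 board x 450.2 gap 6.9 theta 40.3
352 234.7 239.9 lip x 443.6 board x 450.4 gap 6.8 theta 40.2
356 234.7 239.7 lip x 444.0 board x 450.4 gap 6.4 theta 40.1
360 234.6 239.5 lip x 444.2 board x 450.4 gap 6.2 theta 40.0
364 234.0 239.4 lip x 443.8 board x 450.6 gap 6.8 theta 40.2
```

The foot sits about 6.5 mm behind the lip, which puts the board at about 40°. Everything is in place and the arm is clear, so I'm handing in.

```bash
python3 -c "
from rig import robot
print(robot.close_job())"
```

```text
the job is handed in; nothing more can be done
None
```

The job is handed in at about 45 s: the sleeve is in the dish, the T-bolt in the trough and the clamp in the tray, and the board leans at about 40° with its foot about 6.5 mm behind the lip; I set the board down once to regrip it, and the collet and T-nut were not touched.

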